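# Change the cutting grid of a cheese dicer and load it

### The arm

A 7-joint arm with a two-finger parallel gripper is mounted at the origin on a cart in front of the work surface, level with it; the furniture and walls round the work are solid. World frame = base frame: x ahead of the robot, y to its left, z up, the work surface at z = 0. Lengths are in m, angles in rad, forces in N, time in s.
With the tool pointing down it reaches from about 0.4 to 0.9 m from the base axis. Payload 5.5 kg.
Tool frame: the origin (TCP) lies between the finger pads; the fingertips stand 17 mm ahead of it and the grasp point (between the pads) lies 2 mm behind it; z points along the fingers, y is the line along which they close (so a half turn about z gives the same grasp; the last joint's range is limited). The gripper opens to 92 mm and grips with 3 to 60 N. Pads are 19 mm wide; open, the fingers measure 130 mm over their backs; the gripper's body (75 mm by 190 mm) begins 47 mm behind the grasp point.
Start: joints at [1.402, 0.501, -0.427, 1.55, 0.221, 1.138, -0.21], TCP at [0.272, -0.59, 0.244] pointing down, gripper open.
Joint ranges: [-2.88, 2.88], [-0.31, 2.03], [-1.54, 1.56], [0.2, 2.42], [-1.41, 4.55], [0.19, 2.02], [-2.57, 2.57]. Speed limits (rad/s): [2.57, 2.57, 3.14, 3.14, 3.14, 3.14, 3.14].

### API

Orientations are given as a unit quaternion [x, y, z, w].
In Python, from station import arm, eyes gives the robot as it stands.
- The arm moves only by the shell command python3 -m crank 'ROWS' [FORCE]. ROWS is JSON, a list of rows, each a list of 3 entries, a list of its own where there are three numbers: the shift along the tool's x, y, z in units of 25 mm (1.0 is 25 mm), then the turn, a rotation vector about the tool's x, y, z in rad, then the closure, from -1 (fully open) to 1 (shut). In form: [[[tx, ty, tz], [wx, wy, wz], hand], ...]. A call has 1 to 20 rows; each row is the pose to reach, as a shift and turn from the pose commanded when the call began, along the tool's axes at that moment; what a row does not reach only later rows make up. A row lasts 1/10 s, in which the tool goes at most 50 mm and 8.59 degrees, less where a joint would pass 70% of its speed; a pose out of reach is approached as far as the arm can. A call with a gripper value outside its range is refused whole. The fingers move at their own pace and stop on an object; FORCE is the grip in N (left out, the last holds). Time passes only in rows, so rows that repeat a pose let the fingers close. It gives the time, the measured TCP pose, the force, the opening and the grip force at its end, in the units of the state.
- arm.sense(): the state, without advancing time (a new reading comes with each control period).
- eyes.read_camera(name): name is "scene" or "top"; returns (picture, depth): 480x640x3 uint8, red, green, blue; 480x640 float32, m along the optical axis (not along the pixel's ray), 0 where there is no reading.
- eyes.get_calibration(name): a dict with "mtx" (3x3 intrinsics, pixels), "dist" ([k1, k2, p1, p2, k3] as OpenCV has them; the pictures are not rectified), "rvec" (rotation vector, rad) and "tvec" (3), from world to camera coordinates, as OpenCV has them. Camera axes: x right, y down, z forward; pixel columns grow to the right and rows downward; lengths in m; the calibration is good to about 2 mm. A picture is of the moment at which its call begins. get_calibration takes no time and is no camera call.
- arm.sign_off(): hands the job in; it is judged then, once.
The state is a dict: "time": time; "joint_positions": joint angles; "qvel": joint speeds; "tau": joint torques, N m; "eef_pos": TCP position; "tool_rot": TCP orientation; "ft_force": force on the tool from outside, world axes, zero at the start; "wrist_torque": the same for the moment, N m; "gripper_width": finger opening in m; "grip_force": force on a finger pad.
Only numpy, scipy, OpenCV 4.12 (cv2) and the standard library are available. Lean on these libraries where they do the work, as an engineer would, in place of code of your own. Each camera call takes 0.05 s, during which the arm holds its last target. There are 200 camera calls.

### The job

Change the cheese dicer over from its slatted grid to the square-mesh grid: open the clamp lever, take the slatted grid off, hang the square-mesh grid by its two holes on the dicer's two pins, pushed fully home, and swing the lever fully shut. The slatted grid and every other grid from the draining rack belong on the long twin prongs of the hanger stand, one behind another, each by both its holes. Lay the bare block of cheese flat on the dicer's feed bed, lengthwise between the bed's edges and midway between head and pusher, and leave the wrapped wedge, the white price card and the red-lidded jar at the back left where they are.

Things in the scene. Friction and masses are not known exactly. Their poses are not given: they have to be found in the camera images.
- dicer: cheese dicer, fixed: white base 262 x 136 mm; at its front (-x) an upright steel head 124 mm wide with an open window, top edge z = 135 mm; behind the head a feed bed, then a parked pusher plate (front face x = 180, top z = 102 mm). Origin: on the worktop under the middle of the head's front face (the plane x = 0, looking to -x); x points from head to pusher
- dicer_pins (a point): midpoint between the roots of the dicer's two pins (dicer frame 0, 0, 124 mm): level steel pins 10 mm thick with round ends, standing 24 mm out of the head's front face toward -x, at y = +32 and -32 mm
- dicer_home (a point): where the midpoint between a grid's holes lies when the grid is fully home on the dicer: flush against the head, hole tops resting on the pins (dicer frame -4, 0, 121.5 mm). The grid's y is then along the dicer's y
- dicer_bed (a point): point on the top of the feed bed where the middle of the cheese's underside belongs (dicer frame 100, 0, 40 mm). The bed runs from x = 15 to 165 mm, 68 mm wide between two edges that stand 6 mm above it
- clamp (a joint): clamp: a shaft along the dicer's y behind the head with two keepers (y = +43, -43 mm) and a lever. 0 = shut: lever level toward -x, keepers 2 mm in front of a grid's top bar, so none goes on or off. Grows as the lever swings up and back: 1.57 upright, 1.75 stop; from 1.3 the keepers are clear. Stays where left (2 N at the knob). A grid not home hinders shutting
- clamp_grip (a point): centre of the lever's black ball knob, 24 mm thick, on the dicer's right (y = -98 mm), 70 mm from the hinge axis; moves with the lever. Pinch it from above across the dicer's y; it turns between the pads as the lever swings
- clamp_hinge (a point): point of the clamp's hinge axis (along the dicer's y) in the plane in which the knob swings; dicer frame 34, -98, 138 mm
- hanger: hanger stand for grids, fixed: dark base 130 x 116 x 12 mm, at its back (+x) an upright plate, top z = 156 mm, front face x = +51 mm, with two prongs toward -x. Three grids fit one behind another; spaced about 38 mm, their grips leave room for a finger. Origin: on the worktop under the middle of the base
- prong_root (a point): midpoint between the two prongs' axes at their root (hanger frame 51, 0, 150 mm). The prongs are round steel rods 10 mm thick, at the hanger's y = +32 and -32 mm, 106 mm long, rising slightly to their round tips
- prong_tip (a point): midpoint between the two prongs' axes at their tips (hanger frame -55, 0, 157.4 mm)
- rack: steel draining rack, fixed: tray 172 x 132 mm, 16 mm high, with three stands for upright grids at its x = -58, 0 and +58 mm, each between pairs of upright wires, tops at z = 52 mm. A grid stands with its bottom edge at z = 11 mm, its width along the rack's y. Origin: on the worktop under the middle of the tray
- grid_slats: slatted grid: five upright blades, no level ones; at first on the dicer. Upright steel frame 112 (y) x 8 (x) x 100 mm (z), 0.22 kg, with a black grip on top: 36 (y) x 10 mm (x), z = 100 to 150 mm; grasp it from above across its 10 mm. Origin: middle of the bottom edge; x normal to the frame, z up
- grid_slats_mid (a point): midpoint between the two holes of the slatted grid (frame's y = 0, z = 86.5 mm). The holes are round, 15 mm, through the top bar at y = +32 and -32 mm; front and back are alike
- grid_square: square-mesh grid: four upright and three level blades, small squares; in the rack. Upright steel frame 112 (y) x 8 (x) x 100 mm (z), 0.22 kg, with a black grip on top: 36 (y) x 10 mm (x), z = 100 to 150 mm; grasp it from above across its 10 mm. Origin: middle of the bottom edge; x normal to the frame, z up
- grid_square_mid (a point): midpoint between the two holes of the square-mesh grid (frame's y = 0, z = 86.5 mm). The holes are round, 15 mm, through the top bar at y = +32 and -32 mm; front and back are alike
- grid_cross: cross grid: one upright and one level blade; may be absent; in the rack. Upright steel frame 112 (y) x 8 (x) x 100 mm (z), 0.22 kg, with a black grip on top: 36 (y) x 10 mm (x), z = 100 to 150 mm; grasp it from above across its 10 mm. Origin: middle of the bottom edge; x normal to the frame, z up
- grid_cross_mid (a point): midpoint between the two holes of the cross grid (frame's y = 0, z = 86.5 mm). The holes are round, 15 mm, through the top bar at y = +32 and -32 mm; front and back are alike
- grid_star: star grid: round hub with eight blades; may be absent; in the rack. Upright steel frame 112 (y) x 8 (x) x 100 mm (z), 0.22 kg, with a black grip on top: 36 (y) x 10 mm (x), z = 100 to 150 mm; grasp it from above across its 10 mm. Origin: middle of the bottom edge; x normal to the frame, z up
- grid_star_mid (a point): midpoint between the two holes of the star grid (frame's y = 0, z = 86.5 mm). The holes are round, 15 mm, through the top bar at y = +32 and -32 mm; front and back are alike
- cheese: bare pale yellow block of cheese, 100 (x) x 55 (y) x 48 mm (z), 0.24 kg, on the worktop in front; grasp across its 55 mm width. Origin: middle of its underside
- white_wedge: wrapped white cheese wedge, 93 x 120 x 58 mm, on the worktop in front; not to be moved. Origin: middle of its underside
- price_card: white price card in a wooden foot, 62 mm wide, 59 mm high, near the dicer's pusher; not to be moved. Origin: middle of its underside
- mustard: glass jar with a red lid, 66 mm wide, 100 mm high, at the back left; not to be moved. Origin: middle of its underside

How it is judged:
On the way, in this order (a step that is already met when the one before it is completed fails the run):
1. the clamp lever is swung open (past 1.3 rad) (value of joint clamp above 1.3 rad), for 0.2 s.
2. with the lever still open, the square-mesh grid hangs fully home on both pins of the dicer (within 3 to 4 mm) (x of grid_square_mid in the frame of dicer_home between -0.003 and 0.003 m and y of grid_square_mid in the frame of dicer_home between -0.004 and 0.004 m and z of grid_square_mid in the frame of dicer_home between -0.004 and 0.004 m and angle between the y axis of grid_square and the y axis of dicer, either way round below 0.08 rad and angle between grid_square's own z axis and vertical below 0.1 rad and value of joint clamp above 1 rad), for 0.2 s.
3. the clamp lever is swung shut (below 0.08 rad) over the square-mesh grid (value of joint clamp below 0.08 rad and x of grid_square_mid in the frame of dicer_home between -0.003 and 0.003 m and y of grid_square_mid in the frame of dicer_home between -0.004 and 0.004 m and z of grid_square_mid in the frame of dicer_home between -0.004 and 0.004 m and angle between the y axis of grid_square and the y axis of dicer, either way round below 0.08 rad and angle between grid_square's own z axis and vertical below 0.1 rad), for 0.2 s.
At the end, for the whole second after the job is handed in: Square-mesh grid home on both dicer pins (3 mm fore and aft, 4 mm otherwise), lever shut (below 0.08 rad); all other grids hang by both holes on the hanger's prongs, at rest; cheese flat on the bed, within 25 mm of the marked point, 8 mm of the centre line, 0.15 rad of lengthwise (all of step 3 and x of grid_slats_mid in the frame of hanger between -0.054 and 0.05 m and y of grid_slats_mid in the frame of hanger between -0.005 and 0.005 m and z of grid_slats_mid in the frame of hanger between 0.144 and 0.159 m and angle between the y axis of each of grid_slats, grid_cross, grid_star and the y axis of hanger, either way round below 0.12 rad and angle between each of grid_slats, grid_cross, grid_star's own z axis and vertical below 0.25 rad and linear speed of each of grid_slats, grid_cross, grid_star, cheese below 0.03 m/s and x of grid_cross_mid in the frame of hanger between -0.054 and 0.05 m and y of grid_cross_mid in the frame of hanger between -0.005 and 0.005 m and z of grid_cross_mid in the frame of hanger between 0.144 and 0.159 m and x of grid_star_mid in the frame of hanger between -0.054 and 0.05 m and y of grid_star_mid in the frame of hanger between -0.005 and 0.005 m and z of grid_star_mid in the frame of hanger between 0.144 and 0.159 m and horizontal distance between cheese and dicer_bed below 0.025 m and y of cheese in the frame of dicer between -0.008 and 0.008 m and z of cheese in the frame of dicer_bed between -0.003 and 0.004 m and angle between the x axis of cheese and the x axis of dicer, either way round below 0.15 rad and angle between cheese's own z axis and vertical below 0.06 rad); the robot touches nothing.
It fails at once if the wrapped wedge is pushed more than 30 mm from its place (distance of white_wedge from where it was at the start of the episode above 0.03 m).
It fails at once if the white price card is pushed more than 30 mm from its place (distance of price_card from where it was at the start of the episode above 0.03 m).
It fails at once if the red-lidded jar is pushed more than 30 mm from its place (distance of mustard from where it was at the start of the episode above 0.03 m).
Of grid_cross, grid_star only 1 to 2 are there at a start; the rules pass over those that are not, and their reading is None.
At some moment in a run one of cheese may be knocked a few centimetres aside while the robot is not near it.
Once in a run the grip may slacken for a moment while it holds something.
It also fails if it takes over 210 s, if anything falls off the work surface, if the arm or the gripper's body presses on something with over 40 N, if the wrist force passes 120 N, or if a joint passes its speed limit or range.

## Working session

There is one attempt and no reset: what is moved stays moved. The work goes in short steps, Python scripts to look and compute and a shell command to move; the robot and the scene stay as the last step left them, time stands still between calls to the robot, and variables do not carry over. Pictures are saved under pics/ and viewed, at most 14 in all, crops included, and the job is handed in when it is done.

```bash
ls; mkdir -p pics; cat > h.py <<'E'
import numpy as np, cv2
from station import arm, eyes
from scipy.spatial.transform import Rotation as R
def cap(n):
    im,d=eyes.read_camera(n); return im,d,eyes.get_calibration(n)
def cloud(d,c):
    v,u=np.mgrid[0:480,0:640]
    p=cv2.undistortPoints(np.stack([u.ravel(),v.ravel()],1).astype(np.float64)[:,None],np.array(c["mtx"]),np.array(c["dist"]))[:,0]
    z=d.ravel(); X=np.c_[p*z[:,None],z]
    Rm=cv2.Rodrigues(np.array(c["rvec"],float))[0]
    W=(X-np.array(c["tvec"]).ravel())@Rm
    W[z==0]=np.nan
    return W.reshape(480,640,3)
def save(im,f): cv2.imwrite(f,im[:,:,::-1])
E
python3 - <<'E'
from h import *
for n in("scene","top"):
    im,d,c=cap(n); save(im,f"pics/{n}0.png"); np.savez(f"/tmp/{n}0.npz",W=cloud(d,c),im=im)
    Rm=cv2.Rodrigues(np.array(c["rvec"],float))[0]; print(n,-Rm.T@np.array(c["tvec"]).ravel(),c["mtx"],(d==0).mean())
s=arm.sense();print({k:np.round(s[k],3) for k in s})
E
```

```text
pics
scene [-0.04367615  0.46099815  0.72351063] [[455.13829853   0.         322.92453226]
 [  0.         455.13829853 240.19199984]
 [  0.           0.           1.        ]] 0.008704427083333334
top [2.95561673e-01 2.85998224e-04 1.34964191e+00] [[488.0292532    0.         316.80206806]
 [  0.         488.0292532  240.37240292]
 [  0.           0.           1.        ]] 0.004134114583333333
{'time': np.float64(0.1), 'joint_positions': array([ 1.402,  0.502, -0.427,  1.551,  0.221,  1.138, -0.21 ]), 'qvel': array([-0.   , -0.003, -0.   , -0.002, -0.   ,  0.001, -0.002]), 'tau': array([-1.2000e-02, -5.6786e+01, -5.8400e+00, -2.7991e+01, -6.9000e-02,
        2.4000e-02,  0.0000e+00]), 'eef_pos': array([ 0.272, -0.59 ,  0.243]), 'tool_rot': array([ 0.977,  0.214, -0.   , -0.001]), 'ft_force': array([ 0.253, -0.448, -0.27 ]), 'wrist_torque': array([-0.006,  0.004,  0.011]), 'grip_force': np.float64(0.0), 'gripper_width': np.float64(0.092)}
```

View pics/scene0.png

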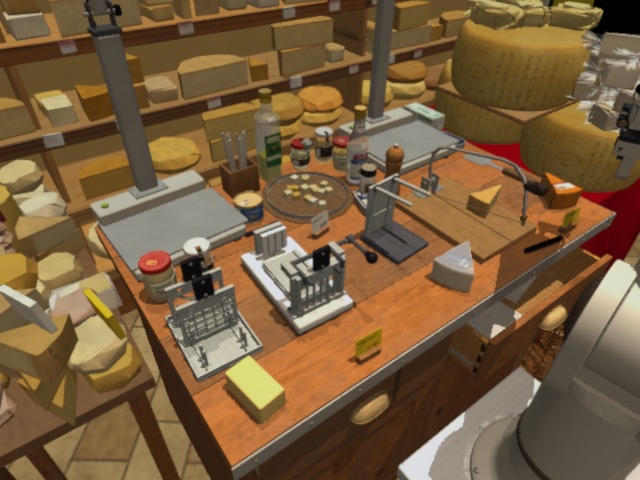

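View pics/top0.png

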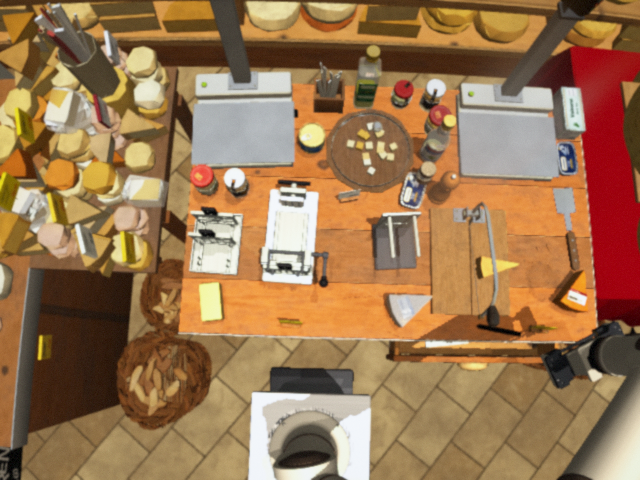

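The scene view shows the dicer with the slatted grid (grip at 322,258) and the lever knob at (371,257). It also shows the rack with grips at (192,268) and (203,287), the hanger at (390,215) and the cheese at (255,388). Next I'll measure from the clouds and zoom in on the rack.

```bash
cat > m.py <<'E'
from h import *
S=np.load("/tmp/scene0.npz");T=np.load("/tmp/top0.npz")
def rect(name,W,x,y,z):
    m=(W[...,2]>z[0])&(W[...,2]<z[1])&(W[...,0]>x[0])&(W[...,0]<x[1])&(W[...,1]>y[0])&(W[...,1]<y[1])
    P=W[m]
    if len(P)<4: print(name,len(P));return
    r=cv2.minAreaRect((P[:,:2]*1000).astype(np.float32)); print(name,len(P),"c",np.round(r[0],1),"sz",np.round(r[1],1),"ang",round(r[2],1),"z",np.round(np.percentile(P[:,2],[5,50,95])*1000,1),"mean",np.round(P[:,:2].mean(0)*1000,1))
E
python3 - <<'E'
from m import *
Wt=T["W"];Ws=S["W"]
for n,(u,v) in dict(cheese=(210,301),rack=(215,262),dicerbed=(290,225),knob=(323,282),hbase=(397,250),wedge=(405,308),tbl=(250,300),head=(290,262)).items(): print(n,np.round(Wt[v,u],3))
a=cv2.resize(S["im"][225:385,150:310],(640,640),interpolation=cv2.INTER_CUBIC)
b=cv2.resize(T["im"][180:300,180:430],(800,384),interpolation=cv2.INTER_CUBIC)
save(cv2.resize(a,(600,600)),"pics/c1.png");save(b,"pics/c2.png")
E
```

```text
cheese [0.387 0.276 0.051]
rack [0.5   0.279 0.003]
dicerbed [0.603 0.071 0.042]
knob [ 0.436 -0.022  0.148]
hbase [ 0.548 -0.229  0.011]
wedge [ 0.384 -0.242  0.058]
tbl [ 0.397  0.176 -0.002]
head [0.485 0.062 0.137]
```

View pics/c1.png

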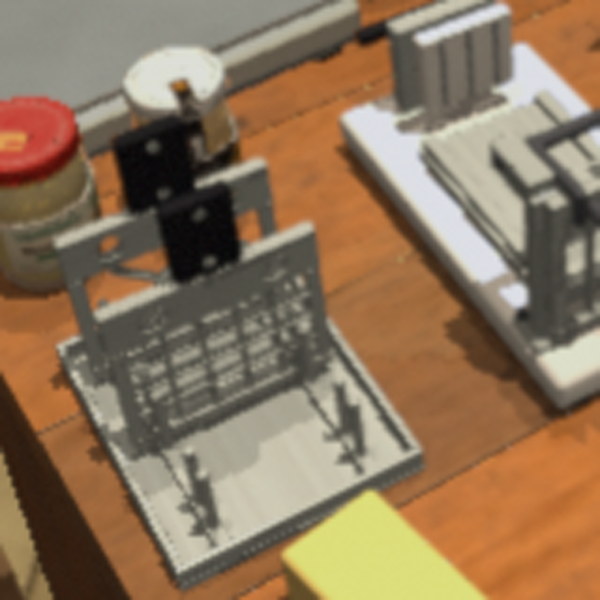

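View pics/c2.png

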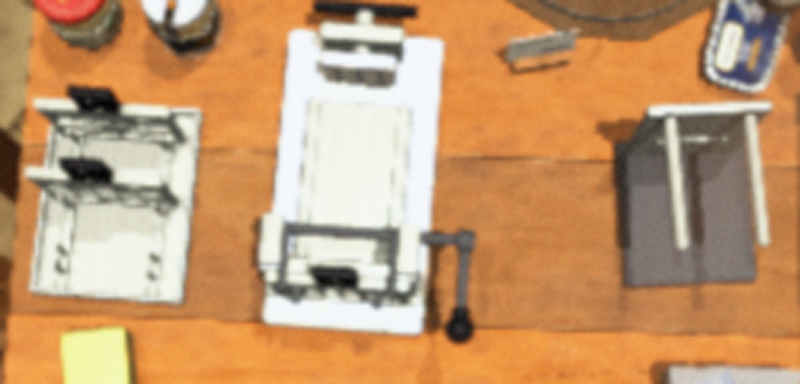

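The crops show that the middle stand holds the square-mesh grid. The back stand holds one more grid (star or cross), and the front stand is empty.

```bash
python3 - <<'E'
from m import *
for nm,W in (("top",T["W"]),("scene",S["W"])):
    print(nm)
    rect("cheese",W,(.3,.46),(.2,.35),(.03,.07))
    rect("rackgrips",W,(.5,.6),(.2,.36),(.125,.2))
    rect("grip mid",W,(.5,.57),(.2,.36),(.125,.2))
    rect("grip back",W,(.57,.66),(.2,.36),(.125,.2))
    rect("top bar mid",W,(.5,.57),(.2,.36),(.095,.118))
    rect("top bar back",W,(.575,.66),(.2,.36),(.095,.118))
    rect("tray",W,(.42,.68),(.19,.37),(.006,.03))
    rect("slat grip",W,(.42,.52),(.03,.1),(.155,.25))
    rect("dicer base",W,(.38,.75),(-.02,.16),(.01,.036))
    rect("bed+",W,(.5,.75),(-.02,.16),(.037,.05))
    rect("pusher",W,(.6,.75),(0,.14),(.09,.12))
    rect("head top",W,(.42,.55),(-.005,.14),(.125,.138))
    rect("knob",W,(.40,.455),(-.05,0),(.12,.2))
    rect("lever",W,(.40,.53),(-.05,0),(.12,.2))
    rect("hang base",W,(.42,.7),(-.34,-.15),(.006,.02))
    rect("plate+prong",W,(.42,.7),(-.34,-.15),(.13,.2))
    rect("plate",W,(.585,.7),(-.34,-.15),(.14,.2))
    rect("card",W,(.62,.72),(-.15,0),(.03,.08))
    rect("wedge",W,(.3,.46),(-.4,-.15),(.03,.08))
    rect("jar",W,(.6,.75),(.2,.36),(.08,.12))
E
```

```text
top
cheese 798 c [387.1 277.1] sz [98.6 57.2] ang 8.7 z [42.5 48.3 52.6] mean [386.4 275.2]
rackgrips 104 c [553.6 277.6] sz [11.1 37.1] ang 0.7 z [128.5 158.1 164. ] mean [552.2 276.3]
grip mid 104 c [553.6 277.6] sz [11.1 37.1] ang 0.7 z [128.5 158.1 164. ] mean [552.2 276.3]
grip back 105 c [611.6 275.2] sz [37.1  9.9] ang 88.8 z [129.1 156.7 164.9] mean [610.  273.5]
top bar mid 139 c [553.5 277.4] sz [112.7   8.9] ang 87.9 z [ 97.2 110.2 115.2] mean [552.7 275.3]
top bar back 149 c [612.1 275.9] sz [115.4   9.4] ang 87.9 z [ 97.1 110.2 116. ] mean [610.8 274.8]
tray 1247 c [550.  276.9] sz [257.4 171.6] ang 1.6 z [ 6.2 10.4 22.3] mean [540.9 273.3]
slat grip 81 c [470.9  74.5] sz [34.9 10.5] ang 87.7 z [161.3 183.4 188.4] mean [469.6  74.3]
dicer base 1740 c [577.3  69.1] sz [180.1 264.2] ang 87.9 z [25.4 30.5 34.9] mean [583.   67.6]
bed+ 1385 c [597.1  71.2] sz [123.6 188.9] ang 87.1 z [37.7 41.8 47.8] mean [577.1  70.9]
pusher 272 c [674.5  66.1] sz [68.3 41.2] ang 87.4 z [ 91.8  98.8 106. ] mean [674.2  66.3]
head top 245 c [483.8  73.1] sz [123.   64.4] ang 85.7 z [127.1 13
[... 1970 characters left out ...]
[134.2 143.9 149.9] mean [433.6 -17.3]
lever 297 c [467.4 -19.3] sz [90.5 30.6] ang 6.2 z [135.3 142.2 149. ] mean [463.5 -18. ]
hang base 1736 c [ 572.8 -239.6] sz [253.5 168.1] ang 0.5 z [ 8.8 12.2 16.9] mean [ 552.9 -226.4]
plate+prong 673 c [ 612.3 -234.8] sz [129.3 242.6] ang 66.8 z [133.2 154.5 160.7] mean [ 583.9 -219.2]
plate 291 c [ 629.  -263.2] sz [ 60.4 198.5] ang 27.2 z [141.8 152.9 157.3] mean [ 613.6 -218.7]
card 178 c [698.5 -89.3] sz [ 8.1 64.4] ang 12.1 z [31.2 45.6 59. ] mean [698.  -87.5]
wedge 1539 c [ 400.8 -304.7] sz [102.3 211. ] ang 13.9 z [30.3 53.6 58.5] mean [ 388.9 -267.3]
jar 1710 c [676.3 275. ] sz [147.3 144.5] ang 88.2 z [ 83.7  98.8 111.7] mean [678.1 282.6]
```

```bash
python3 - <<'E'
from m import *
for nm,W in (("top",T["W"]),("scene",S["W"])):
    P=W[(W[...,2]>.135)&(W[...,2]<.175)&(W[...,0]>.46)&(W[...,0]<.63)&(W[...,1]>-.32)&(W[...,1]<-.14)]*1000
    print(nm)
    for a in range(490,640,10):
        q=P[(P[:,0]>=a)&(P[:,0]<a+10)]
        if len(q)<3: continue
        l=q[q[:,1]>-220]; r=q[q[:,1]<=-220]
        f=lambda g:(len(g),np.round([g[:,1].min(),g[:,1].max(),np.median(g[:,1]),np.percentile(g[:,2],90)],1)) if len(g)>2 else None
        print(a,f(l),f(r))
    print("xmin",P[P[:,1]>-220][:,0].min(),P[P[:,1]<=-220][:,0].min())
    B=W[(W[...,2]>.006)&(W[...,2]<.02)&(W[...,0]>.47)&(W[...,0]<.64)&(W[...,1]>-.31)&(W[...,1]<-.15)]
    im=None
    r=cv2.minAreaRect((B[:,:2]*1000).astype(np.float32));print(r)
    U=W[(W[...,2]>.03)&(W[...,2]<.14)&(W[...,0]>.55)&(W[...,0]<.65)&(W[...,1]>-.3)&(W[...,1]<-.15)]*1000
    if len(U)>10: print("plate",len(U),cv2.minAreaRect(U[:,:2].astype(np.float32)))
    U=W[(W[...,2]>.15)&(W[...,2]<.16)&(W[...,0]>.55)&(W[...,0]<.65)&(W[...,1]>-.3)&(W[...,1]<-.15)]*1000
# edge lines of wedge
E
```

```text
top
500 (16, array([-196.5, -188.3, -192.2,  165.7])) (7, array([-262.9, -253. , -256.6,  164.4]))
510 (17, array([-197.3, -185.9, -191.6,  163.7])) (18, array([-261.2, -251.5, -256.1,  162.3]))
520 (16, array([-194.1, -185.9, -189.7,  163.3])) (16, array([-259.3, -250.9, -255. ,  164.6]))
530 (14, array([-194.3, -186.2, -190.1,  162.5])) (16, array([-260.4, -249. , -254.1,  164.2]))
540 (14, array([-194.9, -184.7, -189. ,  159.9])) (14, array([-257.2, -249. , -252.7,  163. ]))
550 (16, array([-192.3, -184.1, -187.9,  159.3])) (15, array([-257.5, -248.9, -253. ,  162.6]))
560 (17, array([-191.8, -183.8, -186.9,  160.2])) (15, array([-258.8, -246.8, -250.4,  161.2]))
570 (16, array([-192.3, -181.8, -185.5,  158.9])) (15, array([-255.6, -247.4, -251.9,  160.2]))
580 (14, array([-189.7, -181.7, -185.6,  158.6])) (17, array([-256.1, -245.4, -250.1,  159.3]))
590 (14, array([-190. , -181.7, -184.6,  158.9])) (16, array([-253.7, -245.5, -249.5,  158.2]))
600 (42, array([-200.2, -165.7, -180.3,  159.2])) (15, array([-254.2, -244.8, -249.1,  158.4]))
610 (72, array([-218.6, -166. , -202.1,  
[... 1083 characters left out ...]
.5,  156.9])) (13, array([-251.9, -244.5, -246.4,  158.3]))
580 (15, array([-187.7, -178.2, -182.4,  156.9])) (19, array([-250.4, -240.7, -245. ,  157.4]))
590 (16, array([-185.7, -178.7, -181.6,  156.1])) (12, array([-248.9, -241.9, -245.4,  156.1]))
600 (87, array([-218.2, -162.6, -178.7,  155.7])) (23, array([-248.6, -221.4, -243. ,  156.2]))
610 (62, array([-219.7, -164.4, -202.5,  156.7])) (87, array([-263.1, -220.5, -236.5,  156.5]))
xmin 499.48754079770805 502.12020662990034
((558.2391967773438, -218.002197265625), (130.61764526367188, 118.6241455078125), 4.058629989624023)
plate 951 ((610.7517700195312, -213.7611083984375), (10.727842330932617, 102.28058624267578), 1.513992190361023)
```

```bash
cat > go.py <<'E'
import sys; from h import *
# go.py x y z(mm) yaw(deg): shift (units) and turn for a tool-down target
def go(x,y,z,yaw):
    s=arm.sense(); Rc=R.from_quat(s["tool_rot"]); p=np.array(s["eef_pos"])
    Rt=R.from_euler("z",yaw,degrees=True)*R.from_quat([1,0,0,0])
    Rel=Rc.inv()*Rt
    a=Rc.as_matrix()[:,0]
    print("t",np.round(s["time"],1),"pos",np.round(p*1000,1),"yaw",np.round(np.degrees(np.arctan2(a[1],a[0])),2),"tilt",np.round(np.degrees(np.arccos(-Rc.as_matrix()[2,2])),2),"w",round(s["gripper_width"]*1000,1),"gf",round(float(s["grip_force"]),1),"F",np.round(s["ft_force"],1),"q",np.round(s["joint_positions"],2))
    print("shift",np.round(Rc.inv().apply(np.array([x,y,z])/1000-p)/.025,2),"turn",np.round(Rel.as_rotvec(),3))
go(*map(float,sys.argv[1:5]))
E
python3 go.py 434.5 -21 260 15
```

```text
t 0.1 pos [ 271.7 -589.8  242.8] yaw 24.74 tilt 0.1 w 91.7 gf 0.0 F [ 0.3 -0.4 -0.3] q [ 1.4   0.5  -0.43  1.55  0.22  1.14 -0.21]
shift [ 15.44 -17.94  -0.66] turn [-0.002  0.     0.17 ]
```

```bash
python3 -m crank '[[[15.4,-17.9,-0.7],[0,0,0.17],0],[[15.4,-17.9,-0.7],[0,0,0.17],0],[[15.4,-17.9,-0.7],[0,0,0.17],0],[[15.4,-17.9,-0.7],[0,0,0.17],0],[[15.4,-17.9,-0.7],[0,0,0.17],0],[[15.4,-17.9,-0.7],[0,0,0.17],0],[[15.4,-17.9,-0.7],[0,0,0.17],0],[[15.4,-17.9,-0.7],[0,0,0.17],0],[[15.4,-17.9,-0.7],[0,0,0.17],0],[[15.4,-17.9,-0.7],[0,0,0.17],0],[[15.4,-17.9,-0.7],[0,0,0.17],0],[[15.4,-17.9,-0.7],[0,0,0.17],0],[[15.4,-17.9,-0.7],[0,0,0.17],0],[[15.4,-17.9,-0.7],[0,0,0.17],0],[[15.4,-17.9,-0.7],[0,0,0.17],0]]' 20; python3 go.py 434.5 -21 143 15
python3 - <<'E'
from h import *
for n in("scene","top"):
    im,d,c=cap(n); np.savez(f"/tmp/{n}1.npz",W=cloud(d,c),im=im)
    if n=="scene": save(cv2.resize(im[150:350,240:480],(720,600)),"pics/s1.png")
E
```

```text
time: 1.6
eef_pos: [0.4339, -0.0239, 0.2608]
tool_rot: [0.992, 0.13, -0.001, 0.0]
ft_force: [-0.0, -0.1, 0.1]
gripper_width: 0.0458
grip_force: 0.0
t 1.6 pos [433.9 -23.9 260.8] yaw 14.92 tilt 0.06 w 45.8 gf 0.0 F [-0.  -0.1  0.1] q [ 0.77  0.11 -0.82  2.03  0.1   1.04 -1.41]
shift [ 0.06 -0.11  4.71] turn [ 0.     0.001 -0.001]
```

View pics/s1.png

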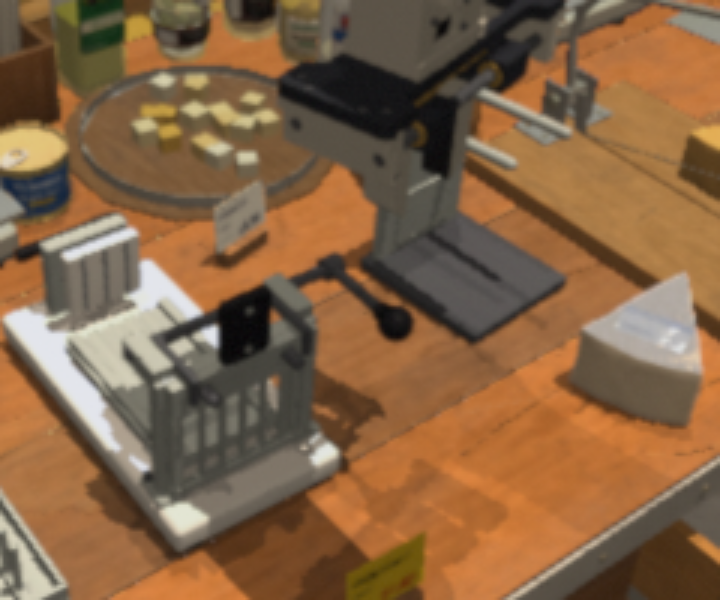

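The gripper stands over the knob, which is at (397,322) in the crop. I'll go down and pinch it.

```bash
python3 -m crank '[[[0,-0.1,2],[0,0,0],0],[[0,-0.1,4],[0,0,0],0],[[0,-0.1,4.7],[0,0,0],0],[[0,-0.1,4.7],[0,0,0],0],[[0,-0.1,4.7],[0,0,0],0.7],[[0,-0.1,4.7],[0,0,0],0.7],[[0,-0.1,4.7],[0,0,0],0.7],[[0,-0.1,4.7],[0,0,0],0.7]]' 15; python3 go.py 434.5 -21 143 15
```

```text
time: 2.5
eef_pos: [0.4352, -0.0217, 0.1451]
tool_rot: [0.992, 0.13, 0.002, 0.001]
ft_force: [0.4, -3.2, 2.4]
gripper_width: 0.023
grip_force: 15.0
t 2.5 pos [435.2 -21.7 145.1] yaw 14.94 tilt 0.23 w 23.0 gf 15.0 F [ 0.4 -3.2  2.4] q [ 0.66  0.32 -0.77  2.15  0.31  0.78 -1.62]
shift [-0.02 -0.03  0.08] turn [ 0.003 -0.003 -0.001]
```

```bash
python3 -m crank '[[[0.05,0.02,-0.56],[0,0,0],0.7],[[0.21,0.07,-1.09],[0,0,0],0.7],[[0.47,0.14,-1.58],[0,0,0],0.7],[[0.81,0.25,-2.01],[0,0,0],0.7],[[1.23,0.38,-2.36],[0,0,0],0.7],[[1.7,0.53,-2.61],[0,0,0],0.7],[[2.22,0.69,-2.76],[0,0,0],0.7],[[2.75,0.85,-2.8],[0,0,0],0.7],[[2.96,0.92,-2.78],[0,0,0],0.7],[[2.96,0.92,-2.78],[0,0,0],0.7],[[2.96,0.92,-2.78],[0,0,0],0.7]]'; python3 go.py 434.5 -21 143 15
```

```text
time: 3.6
eef_pos: [0.5133, -0.0238, 0.2147]
tool_rot: [0.991, 0.13, 0.002, 0.001]
ft_force: [1.3, -3.3, 5.3]
gripper_width: 0.0226
grip_force: 15.0
t 3.6 pos [513.3 -23.8 214.7] yaw 14.98 tilt 0.23 w 22.6 gf 15.0 F [ 1.3 -3.3  5.3] q [ 0.64  0.35 -0.78  1.91  0.29  0.99 -1.58]
shift [-3.03 -0.93  2.86] turn [ 0.002 -0.004 -0.   ]
```

```bash
python3 -m crank '[[[0,0,0],[0,0,0],0],[[0,0,0],[0,0,0],0],[[0,0,0],[0,0,0],0],[[0,0,-1.5],[0,0,0],0],[[0,0,-3],[0,0,0],0.2],[[0,0,-3],[0,0,0],0.2]]'; python3 go.py 469.5 75.2 240 87.8
```

```text
time: 4.2
eef_pos: [0.514, -0.0224, 0.2927]
tool_rot: [0.991, 0.131, 0.004, 0.001]
ft_force: [-0.1, 0.6, 0.2]
gripper_width: 0.0377
grip_force: 0.0
t 4.2 pos [514.  -22.4 292.7] yaw 15.04 tilt 0.45 w 37.7 gf 0.0 F [-0.1  0.6  0.2] q [ 0.69  0.26 -0.82  1.83  0.21  1.14 -1.5 ]
shift [-0.72 -4.24  2.09] turn [ 0.007 -0.005 -1.27 ]
```

```bash
python3 -m crank '[[[-0.72,-4.24,0],[0,0,-1.27],0.3],[[-0.72,-4.24,0],[0,0,-1.27],0.3],[[-0.72,-4.24,0],[0,0,-1.27],0.3],[[-0.72,-4.24,0],[0,0,-1.27],0.3],[[-0.72,-4.24,0],[0,0,-1.27],0.3],[[-0.72,-4.24,0],[0,0,-1.27],0.3],[[-0.72,-4.24,0.5],[0.007,-0.005,-1.27],0.3],[[-0.72,-4.24,1],[0.007,-0.005,-1.27],0.3],[[-0.72,-4.24,2],[0.007,-0.005,-1.27],0.3],[[-0.72,-4.24,2],[0.007,-0.005,-1.27],0.3],[[-0.72,-4.24,2],[0.007,-0.005,-1.27],0.3]]'; python3 go.py 469.5 75.2 162 87.8
python3 - <<'E'
from h import *
for n in("scene","top"):
    im,d,c=cap(n); np.savez(f"/tmp/{n}1.npz",W=cloud(d,c),im=im)
    if n=="scene": save(cv2.resize(im[190:350,230:422],(720,600)),"pics/s2.png")
E
```

```text
time: 5.3
eef_pos: [0.4658, 0.0746, 0.238]
tool_rot: [0.721, 0.693, -0.003, -0.004]
ft_force: [0.4, -0.0, -0.3]
gripper_width: 0.0323
grip_force: 0.0
t 5.3 pos [465.8  74.6 238. ] yaw 87.69 tilt 0.56 w 32.3 gf 0.0 F [ 0.4 -0.  -0.3] q [ 0.7   0.32 -1.06  1.97  0.32  1.05 -0.55]
shift [0.03 0.18 3.04] turn [-0.01  -0.001 -0.002]
```

View pics/s2.png

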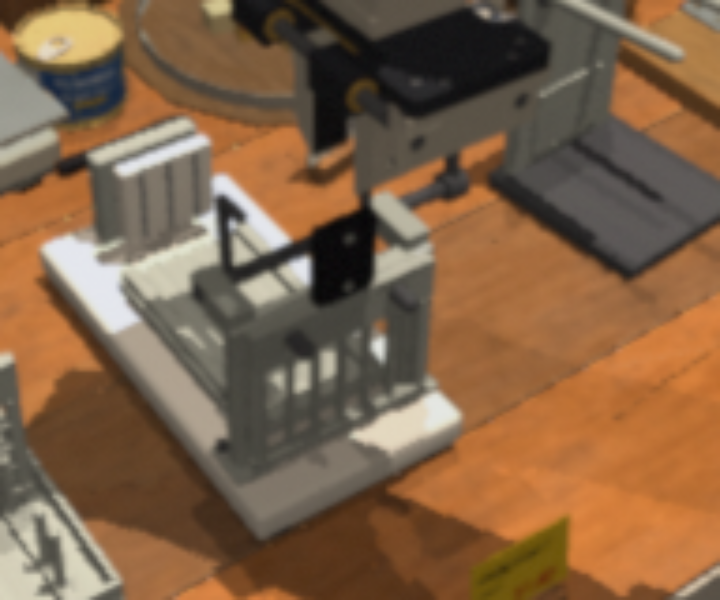

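The lever stands open, the keepers are up, and the grip is below the fingers at (345,255). I'll grasp it.

```bash
python3 -m crank '[[[0.03,0.18,0],[-0.01,0,0],0.3],[[0.03,0.18,1.5],[-0.01,0,0],0.3],[[0.03,0.18,3],[-0.01,0,0],0.3],[[0.03,0.18,3],[-0.01,0,0],0.3],[[0.03,0.18,3],[-0.01,0,0],1],[[0.03,0.18,3],[-0.01,0,0],1],[[0.03,0.18,3],[-0.01,0,0],1],[[0.03,0.18,3],[-0.01,0,0],1],[[0.03,0.18,3],[-0.01,0,0],1]]' 40; python3 go.py 469.5 75.2 162 87.8
```

```text
time: 6.3
eef_pos: [0.4708, 0.0752, 0.1647]
tool_rot: [0.721, 0.693, 0.001, 0.001]
ft_force: [-2.4, 0.1, 8.0]
gripper_width: 0.0102
grip_force: 40.0
t 6.3 pos [470.8  75.2 164.7] yaw 87.74 tilt 0.19 w 10.2 gf 40.0 F [-2.4  0.1  8. ] q [ 0.6   0.43 -0.98  2.04  0.46  0.9  -0.67]
shift [-0.   -0.05  0.11] turn [ 0.003  0.    -0.001]
```

```bash
python3 -m crank '[[[0,0,-0.05],[0,0,0],1],[[0,0,-0.1],[0,0,0],1],[[0,-0.4,-0.1],[0,0,0],1],[[0,-0.8,-0.1],[0,0,0],1],[[0,-1.2,-0.1],[0,0,0],1],[[0,-1.6,-0.1],[0,0,0],1],[[0,-1.7,-1],[0,0,0],1],[[0,-1.7,-2.6],[0,0,0],1],[[0,-1.7,-2.6],[0,0,0],1]]'; python3 go.py 470 -226 230 94.7
```

```text
time: 7.2
eef_pos: [0.4298, 0.0776, 0.2316]
tool_rot: [0.721, 0.693, 0.003, 0.003]
ft_force: [1.1, 0.5, -1.3]
gripper_width: 0.0095
grip_force: 40.0
t 7.2 pos [429.8  77.6 231.6] yaw 87.78 tilt 0.52 w 9.5 gf 40.0 F [ 1.1  0.5 -1.3] q [ 0.78  0.23 -1.12  2.06  0.26  0.98 -0.52]
shift [-12.07   2.07   0.09] turn [ 0.009  0.001 -0.121]
```

```bash
python3 -m crank '[[[-4,0,0.1],[0,0,-0.05],1],[[-4,0,0.1],[0,0,-0.05],1],[[-8,0.3,0.1],[0.009,0,-0.12],1],[[-8,0.3,0.1],[0.009,0,-0.12],1],[[-12.07,1.5,0.1],[0.009,0,-0.12],1],[[-12.07,1.5,0.1],[0.009,0,-0.12],1],[[-12.07,1.5,0.1],[0.009,0,-0.12],1],[[-12.07,1.5,0.1],[0.009,0,-0.12],1],[[-12.07,1.5,0.1],[0.009,0,-0.12],1],[[-12.07,1.5,0.1],[0.009,0,-0.12],1],[[-12.07,1.5,0.1],[0.009,0,-0.12],1]]'; python3 go.py 481 -225.2 200.6 94.7
python3 - <<'E'
from h import *
for n in("scene","top"):
    im,d,c=cap(n); np.savez(f"/tmp/{n}2.npz",W=cloud(d,c),im=im)
    print(n,[np.round(x,4).tolist() for x in (c["rvec"],c["tvec"])])
    a=im[160:300,350:490] if n=="scene" else im[190:290,350:450]
    save(cv2.resize(a,(560,560),interpolation=cv2.INTER_CUBIC),f"pics/h_{n}.png")
E
```

```text
time: 8.3
eef_pos: [0.4533, -0.2249, 0.2257]
tool_rot: [0.677, 0.736, -0.003, -0.002]
ft_force: [-0.3, 0.2, -2.5]
gripper_width: 0.0099
grip_force: 40.0
t 8.3 pos [ 453.3 -224.9  225.7] yaw 94.79 tilt 0.42 w 9.9 gf 40.0 F [-0.3  0.2 -2.5] q [ 1.21  0.39 -0.97  1.91  0.37  1.05  0.16]
shift [-0.11  1.11  1.  ] turn [-0.007 -0.     0.002]
scene [[1.1519, -2.2629, 1.0917], [0.3333, 0.3725, 0.6986]]
top [[2.1496, -2.0866, 0.2203], [-0.0206, 0.5589, 1.2634]]
```

View pics/h_scene.png

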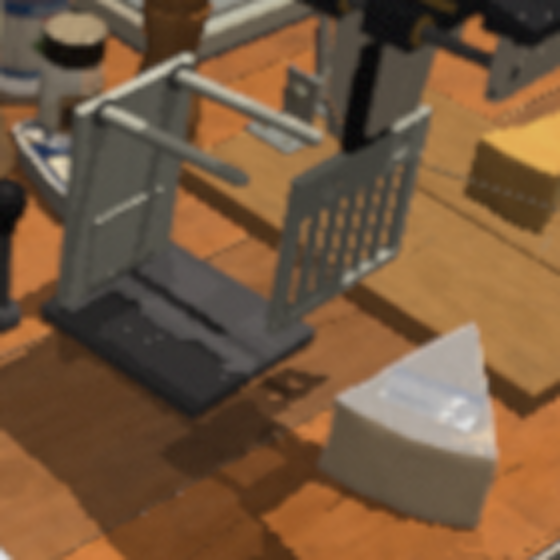

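```bash
python3 - <<'E'
from h import *
for n in("scene","top"):
    W=np.load(f"/tmp/{n}2.npz")["W"]*1000
    m=(W[...,0]>430)&(W[...,0]<480)&(W[...,1]>-300)&(W[...,1]<-150)
    b=W[m&(W[...,2]>170)&(W[...,2]<202)]
    print(n,"bar",len(b),cv2.minAreaRect(b[:,:2].astype(np.float32)),"ztop",np.percentile(b[:,2],[90,95,99]))
    g=W[m&(W[...,2]>105)&(W[...,2]<202)]
    print("grid y extents",np.percentile(g[:,1],[0.5,1,99,99.5]),"z",np.percentile(g[:,2],[1,99]), "x",np.median(g[:,0]))
E
```

```text
scene bar 420 ((451.8259582519531, -225.54672241210938), (11.29166316986084, 117.93283081054688), 4.269867420196533) ztop [196.6344809  198.01207312 201.49212638]
grid y extents [-282.28022438 -280.76695392 -167.58209065 -166.92501273] z [105.67735581 200.94215897] x 450.12146697107187
top bar 77 ((450.91253662109375, -187.9936065673828), (8.923513412475586, 36.812007904052734), 5.315919876098633) ztop [198.15474254 199.35750025 200.54952883]
grid y extents [-218.89416921 -216.47644951 -169.4810327  -169.37575825] z [105.41920567 200.28785013] x 449.08815404552115
```

```bash
python3 -m crank '[[[-0.1,0.6,0.5],[-0.007,0,0],1],[[-0.1,1.1,1.0],[-0.007,0,0],1],[[-0.1,1.2,1.0],[-0.007,0,0],1],[[-0.1,1.2,1.0],[-0.007,0,0],1],[[-0.1,1.2,1.0],[-0.007,0,0],1]]'; python3 go.py 523 -221.5 199.8 94.7
```

```text
time: 8.9
eef_pos: [0.4833, -0.2263, 0.2009]
tool_rot: [0.678, 0.735, 0.0, -0.0]
ft_force: [0.5, 0.2, -2.3]
gripper_width: 0.0097
grip_force: 40.0
t 8.9 pos [ 483.3 -226.3  200.9] yaw 94.67 tilt 0.01 w 9.7 gf 40.0 F [ 0.5  0.2 -2.3] q [ 1.13  0.47 -0.93  1.87  0.44  1.02  0.09]
shift [0.06 1.6  0.04] turn [ 0.    -0.    -0.001]
```

```bash
python3 -m crank '[[[0.06,0.4,0],[0,0,0],1],[[0.06,0.7,0],[0,0,0],1],[[0.06,1.0,0],[0,0,0],1],[[0.06,1.3,0.02],[0,0,0],1],[[0.06,1.6,0.04],[0,0,0],1],[[0.06,1.6,0.04],[0,0,0],1],[[0.06,1.6,0.04],[0,0,0],1]]'; python3 go.py 590 -216.0 195 94.7
python3 - <<'E'
from h import *
for n in("scene",):
    im,d,c=cap(n); 
    a=im[160:300,350:490]
    save(cv2.resize(a,(560,560),interpolation=cv2.INTER_CUBIC),f"pics/h2_{n}.png")
E
```

```text
time: 9.6
eef_pos: [0.5231, -0.2215, 0.1992]
tool_rot: [0.678, 0.735, 0.0, -0.0]
ft_force: [-0.4, -0.3, -3.5]
gripper_width: 0.0099
grip_force: 40.0
t 9.6 pos [ 523.1 -221.5  199.2] yaw 94.67 tilt 0.05 w 9.9 gf 40.0 F [-0.4 -0.3 -3.5] q [ 1.04  0.53 -0.9   1.79  0.47  1.05  0.04]
shift [-0.    2.68  0.17] turn [-0.    -0.001 -0.001]
```

View pics/h2_scene.png

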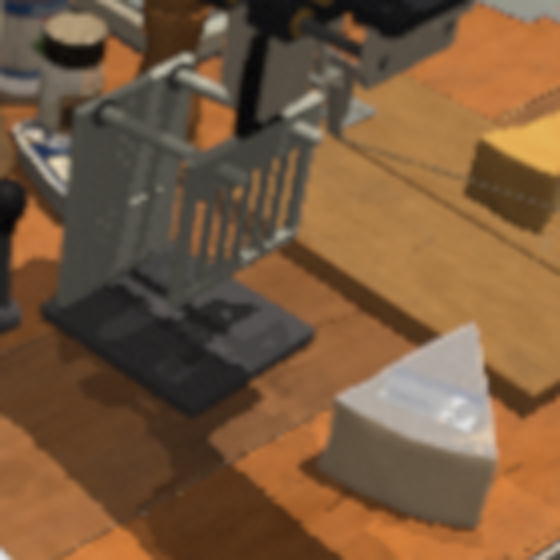

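Both prong tips show through the holes, at (228,170) and (305,127). I'll slide the grid further on and set it down.

```bash
python3 -m crank '[[[0,0.6,0.04],[0,0,0],1],[[0,1.1,0.08],[0,0,0],1],[[0,1.7,0.13],[0,0,0],1],[[0,2.2,0.17],[0,0,0],1],[[0,2.6,0.2],[0,0,0],1],[[0,2.6,0.25],[0,0,0],1],[[0,2.6,0.28],[0,0,0],1],[[0,2.6,0.28],[0,0,0],1]]'; python3 go.py 590 -216.0 195 94.7
```

```text
time: 10.45
eef_pos: [0.5878, -0.2166, 0.1926]
tool_rot: [0.678, 0.735, 0.0, 0.0]
ft_force: [0.7, -0.7, -0.6]
gripper_width: 0.01
grip_force: 40.0
t 10.4 pos [ 587.8 -216.6  192.6] yaw 94.64 tilt 0.01 w 10.0 gf 40.0 F [ 0.7 -0.7 -0.6] q [ 0.91  0.63 -0.86  1.65  0.52  1.11 -0.01]
shift [ 0.02  0.09 -0.1 ] turn [ 0.    -0.    -0.001]
```

```bash
python3 -m crank '[[[0,0,0],[0,0,0],0.4],[[0,0,0],[0,0,0],0.4],[[0,0,0],[0,0,0],0.4],[[0,0,-1.5],[0,0,0],0.4],[[0,0,-3],[0,0,0],0.4],[[0,0,-4],[0,0,0],0.4],[[0,0,-4],[0,0,0],0.4]]'; python3 go.py 552.8 278.4 230 87.7
python3 - <<'E'
from h import *
for n in("scene","top"):
    im,d,c=cap(n); W=cloud(d,c)*1000; np.savez(f"/tmp/{n}3.npz",W=W/1000,im=im)
    g=W[(W[...,0]>570)&(W[...,0]<606)&(W[...,1]>-300)&(W[...,1]<-150)&(W[...,2]>180)&(W[...,2]<225)]
    print(n,len(g),g.mean(0).round(1) if len(g) else 0,np.percentile(g[:,2],95) if len(g) else 0)
E
```

```text
time: 11.15
eef_pos: [0.5901, -0.2165, 0.297]
tool_rot: [0.678, 0.735, 0.001, 0.003]
ft_force: [0.3, -0.5, 1.2]
gripper_width: 0.0271
grip_force: 0.0
t 11.2 pos [ 590.1 -216.5  297. ] yaw 94.64 tilt 0.4 w 27.1 gf 0.0 F [ 0.3 -0.5  1.2] q [ 0.95  0.53 -0.92  1.54  0.44  1.28  0.05]
shift [19.86  0.1   2.63] turn [0.007 0.002 0.121]
scene 182 [ 587.1 -211.7  198.3] 212.4849538698517
top 38 [ 588.  -203.9  201.3] 214.51165552913147
```

```bash
python3 -m crank '[[[19.86,0.1,0],[0,0,0.12],0.4],[[19.86,0.1,0],[0,0,0.12],0.4],[[19.86,0.1,0],[0,0,0.12],0.4],[[19.86,0.1,0],[0,0,0.12],0.4],[[19.86,0.1,0],[0,0,0.12],0.4],[[19.86,0.1,0],[0,0,0.12],0.4],[[19.86,0.1,0],[0,0,0.12],0.4],[[19.86,0.1,0],[0,0,0.12],0.4],[[19.86,0.1,0],[0.007,0.002,0.12],0.4],[[19.86,0.1,0],[0.007,0.002,0.12],0.4],[[19.86,0.1,1.5],[0.007,0.002,0.12],0.2],[[19.86,0.1,2.6],[0.007,0.002,0.12],0.2],[[19.86,0.1,2.6],[0.007,0.002,0.12],0.2],[[19.86,0.1,2.6],[0.007,0.002,0.12],0.2]]'; python3 go.py 552.8 278.4 140.7 87.7
```

```text
time: 12.65
eef_pos: [0.5497, 0.278, 0.2268]
tool_rot: [0.721, 0.693, -0.003, -0.004]
ft_force: [-0.4, 0.1, 0.4]
gripper_width: 0.0366
grip_force: 0.0
t 12.6 pos [549.7 278.  226.8] yaw 87.75 tilt 0.55 w 36.6 gf 0.0 F [-0.4  0.1  0.4] q [ 0.14  0.59 -0.92  1.64  0.5   1.17 -0.94]
shift [0.02 0.16 3.44] turn [-0.01  -0.001  0.001]
```

```bash
python3 -m crank '[[[0.02,0.16,0.5],[-0.01,0,0],0.2],[[0.02,0.16,2],[-0.01,0,0],0.2],[[0.02,0.16,3.2],[-0.01,0,0],0.2],[[0.02,0.16,3.44],[-0.01,0,0],0.2],[[0.02,0.16,3.44],[-0.01,0,0],0.2],[[0.02,0.16,3.44],[-0.01,0,0],0.8],[[0.02,0.16,3.44],[-0.01,0,0],1],[[0.02,0.16,3.44],[-0.01,0,0],1],[[0.02,0.16,3.44],[-0.01,0,0],1],[[0.02,0.16,3.44],[-0.01,0,0],1]]' 40; python3 go.py 552.8 278.4 140.7 87.7
```

```text
time: 13.65
eef_pos: [0.5537, 0.2795, 0.1426]
tool_rot: [0.721, 0.693, 0.002, 0.001]
ft_force: [-2.9, -1.9, 5.4]
gripper_width: 0.01
grip_force: 40.0
t 13.6 pos [553.7 279.5 142.6] yaw 87.77 tilt 0.24 w 10.0 gf 40.0 F [-2.9 -1.9  5.4] q [ 0.09  0.68 -0.85  1.71  0.59  1.02 -1.  ]
shift [-0.04 -0.04  0.08] turn [ 0.004 -0.002  0.001]
```

```bash
python3 -m crank '[[[0,0,-0.5],[0,0,0],1],[[0,0,-2],[0,0,0],1],[[0,0,-3.5],[0,0,0],1],[[0,0,-3.5],[0,0,0],1],[[0,-2,-3.5],[0,0,0],1],[[0,-4,-3.5],[0,0,0],1],[[0,-5.2,-3.5],[0,0,0],1],[[0,-5.2,-3.5],[0,0,0],1]]'; python3 go.py 424 78 215 87.75
```

```text
time: 14.45
eef_pos: [0.4182, 0.2842, 0.2283]
tool_rot: [0.719, 0.695, 0.0, 0.001]
ft_force: [0.0, 0.4, -1.9]
gripper_width: 0.01
grip_force: 40.0
t 14.4 pos [418.2 284.2 228.3] yaw 88.11 tilt 0.1 w 10.0 gf 40.0 F [ 0.   0.4 -1.9] q [ 0.19  0.4  -1.02  1.91  0.39  1.05 -1.03]
shift [-8.24  0.5   0.54] turn [0.001 0.001 0.006]
```

```bash
python3 -m crank '[[[-2,0.2,0.2],[0,0,0.006],1],[[-4,0.4,0.4],[0,0,0.006],1],[[-6,0.5,0.54],[0,0,0.006],1],[[-8,0.5,0.54],[0,0,0.006],1],[[-8.24,0.5,0.54],[0,0,0.006],1],[[-8.24,0.5,0.54],[0,0,0.006],1],[[-8.24,0.5,0.54],[0,0,0.006],1]]'; python3 go.py 432 77.7 169.1 87.75
python3 - <<'E'
from h import *
for n in("scene","top"):
    im,d,c=cap(n); W=cloud(d,c)*1000; np.savez(f"/tmp/{n}4.npz",W=W/1000,im=im)
    m=(W[...,0]>405)&(W[...,0]<445)&(W[...,1]>5)&(W[...,1]<150)
    b=W[m&(W[...,2]>90)&(W[...,2]<186)]
    print(n,len(b),"y ext",np.percentile(b[:,1],[.5,1,99,99.5]),"x",np.median(b[:,0]),"z",np.percentile(b[:,2],[1,95,99]))
    b=W[m&(W[...,2]>168)&(W[...,2]<186)]; print(cv2.minAreaRect(b[:,:2].astype(np.float32)))
    # slats originally, same camera
    W=np.load(f"/tmp/{n}0.npz")["W"]*1000
    m=(W[...,0]>455)&(W[...,0]<471)&(W[...,1]>5)&(W[...,1]<150)&(W[...,2]>50)&(W[...,2]<120); b=W[m]
    print("slats y ext",len(b),np.percentile(b[:,1],[.5,1,99,99.5]) if len(b) else 0, np.median(b[:,0]) if len(b) else 0)
    if n=="scene": save(cv2.resize(im[190:350,230:422],(720,600)),"pics/s5.png")
E
```

```text
time: 15.15
eef_pos: [0.4285, 0.0786, 0.2152]
tool_rot: [0.723, 0.691, 0.002, 0.0]
ft_force: [-1.0, 0.4, -1.9]
gripper_width: 0.0097
grip_force: 40.0
t 15.2 pos [428.5  78.6 215.2] yaw 87.44 tilt 0.28 w 9.7 gf 40.0 F [-1.   0.4 -1.9] q [ 0.71  0.25 -1.06  2.08  0.27  0.95 -0.54]
shift [-0.04  0.13  1.85] turn [ 0.004 -0.003 -0.005]
scene 1613 y ext [ 23.85683933  24.72462802 134.88190952 135.02377675] x 426.8947436575699 z [ 90.43981832 183.06076433 184.50818481]
((427.80059814453125, 81.05931091308594), (108.62205505371094, 10.538820266723633), 86.28319549560547)
slats y ext 503 [ 19.8154733   20.30259396 131.50252677 131.60987593] 467.7302539429754Traceback (most recent call last):
  File "<stdin>", line 6, in <module>
    return _quantile_unchecked(
        a, q, axis, out, overwrite_input, method, keepdims, weights)
    return _ureduce(a,
                    func=_quantile_ureduce_func,
    ...<5 lines>...
                    overwrite_input=overwrite_input,
                    method=method)
    r = func(a, **kwargs)
    result = _quantile(arr,
                       quantiles=q,
    ...<2 lines>...
                       out=out,
                       weights=wgt)
    slices_having_nans = np.isnan(arr[-1, ...])
                                  ~~~^^^^^^^^^
IndexError: index -1 is out of bounds for axis 0 with size 0
```

View pics/s5.png

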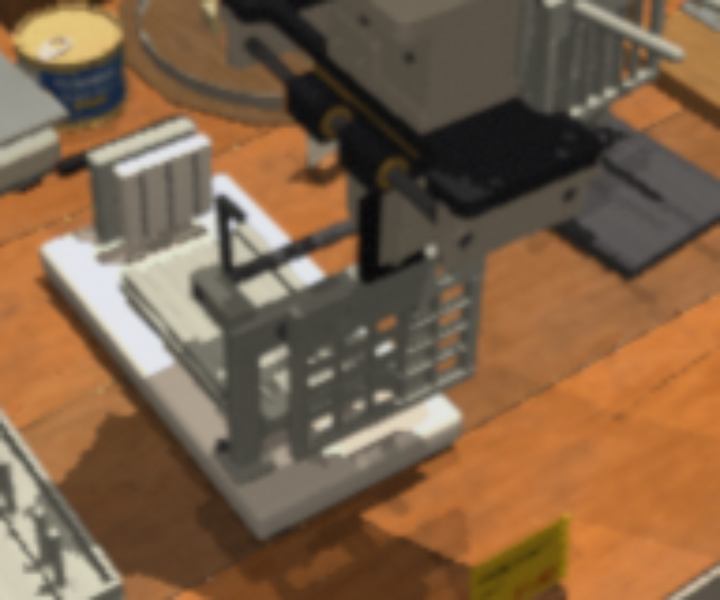

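The square-mesh grid is now in front of the pins, about 40 mm out. I'll lower it and push it on.

```bash
python3 -m crank '[[[-0.08,0.13,0.6],[0.004,0,-0.005],1],[[-0.08,0.13,1.3],[0.004,-0.003,-0.005],1],[[-0.08,0.13,1.85],[0.004,-0.003,-0.005],1],[[-0.08,0.13,1.85],[0.004,-0.003,-0.005],1],[[-0.08,0.13,1.85],[0.004,-0.003,-0.005],1]]'; python3 go.py 455 75.8 169.1 87.75
```

```text
time: 15.75
eef_pos: [0.4312, 0.0774, 0.1689]
tool_rot: [0.72, 0.694, -0.001, -0.001]
ft_force: [-0.1, 0.1, -2.1]
gripper_width: 0.0099
grip_force: 40.0
t 15.8 pos [431.2  77.4 168.9] yaw 87.89 tilt 0.09 w 9.9 gf 40.0 F [-0.1  0.1 -2.1] q [ 0.63  0.34 -1.    2.12  0.38  0.87 -0.63]
shift [-0.03  0.95 -0.01] turn [-0.002  0.     0.002]
```

```bash
python3 -m crank '[[[-0.03,0.2,0],[-0.002,0,0],1],[[-0.03,0.4,0],[-0.002,0,0],1],[[-0.03,0.6,0],[-0.002,0,0],1],[[-0.03,0.8,0],[-0.002,0,0],1],[[-0.03,0.95,0],[-0.002,0,0],1],[[-0.03,0.95,0],[-0.002,0,0],1]]'; python3 go.py 470.8 75.2 168.5 87.75
```

```text
time: 16.35
eef_pos: [0.4557, 0.0739, 0.1687]
tool_rot: [0.721, 0.693, 0.0, 0.001]
ft_force: [-0.4, 0.6, -2.1]
gripper_width: 0.0096
grip_force: 40.0
t 16.4 pos [455.7  73.9 168.7] yaw 87.68 tilt 0.08 w 9.6 gf 40.0 F [-0.4  0.6 -2.1] q [ 0.6   0.39 -0.97  2.07  0.41  0.89 -0.64]
shift [0.07 0.6  0.01] turn [ 0.001  0.001 -0.001]
```

No contact force, and the holes are past the pin tips. I'll push home and lower.

```bash
python3 -m crank '[[[0.05,0.2,0],[0,0,0],1],[[0.05,0.4,0],[0,0,0],1],[[0.05,0.6,0],[0,0,0],1],[[0.05,0.64,0.03],[0,0,0],1],[[0.05,0.66,0.07],[0,0,0],1],[[0.05,0.66,0.1],[0,0,0],1],[[0.05,0.66,0.1],[0,0,0],1],[[0.05,0.66,0.1],[0,0,0],1]]'; python3 go.py 470.8 75.2 166.6 87.75
```

```text
time: 17.15
eef_pos: [0.4709, 0.0746, 0.1666]
tool_rot: [0.721, 0.693, -0.001, 0.001]
ft_force: [-4.6, -0.6, 7.2]
gripper_width: 0.0099
grip_force: 40.0
t 17.2 pos [470.9  74.6 166.6] yaw 87.71 tilt 0.11 w 9.9 gf 40.0 F [-4.6 -0.6  7.2] q [ 0.58  0.42 -0.95  2.03  0.43  0.9  -0.65]
shift [ 0.02 -0.01 -0.  ] turn [-0.     0.002 -0.001]
```

```bash
python3 -m crank '[[[0,0,0],[0,0,0],0.4],[[0,0,0],[0,0,0],0.4],[[0,0,0],[0,0,0],0.4],[[0,0,-2],[0,0,0],0.3],[[0,0,-4],[0,0,0],0.2],[[0,0,-5],[0,0,0],0.1],[[0,0,-5],[0,0,0],0]]'; python3 go.py 513.5 -23.2 285 15
python3 - <<'E'
from h import *
for n in("scene","top"):
    im,d,c=cap(n); W=cloud(d,c)*1000
    for z in((160,190),(50,118),(100,121)):
        b=W[(W[...,0]>452)&(W[...,0]<478)&(W[...,1]>5)&(W[...,1]<150)&(W[...,2]>z[0])&(W[...,2]<z[1])]
        print(n,z,len(b),np.median(b,axis=0).round(1) if len(b) else 0,np.percentile(b[:,1],[1,99]).round(1) if len(b) else 0,np.percentile(b[:,2],97) if len(b) else 0)
    if n=="scene": save(cv2.resize(im[190:350,230:422],(720,600)),"pics/s6.png")
E
```

```text
time: 17.85
eef_pos: [0.4741, 0.0754, 0.2949]
tool_rot: [0.721, 0.693, 0.003, 0.003]
ft_force: [-0.1, 0.1, -0.1]
gripper_width: 0.0443
grip_force: 0.0
t 17.8 pos [474.1  75.4 294.9] yaw 87.7 tilt 0.5 w 44.3 gf 0.0 F [-0.1  0.1 -0.1] q [ 0.74  0.23 -1.08  1.89  0.23  1.14 -0.47]
shift [-3.88  1.73  0.42] turn [ 0.008 -0.004  1.269]
scene (160, 190) 233 [466.8  77.8 176.4] [58.8 92.9] 186.39155901848977
scene (50, 118) 953 [469.3  81.2  81.5] [ 20.2 135.4] 115.69094833809302
scene (100, 121) 249 [467.9  83.5 112.5] [ 19.7 136.4] 120.70601581478485
top (160, 190) 0 0 0 0
top (50, 118) 0 0 0 0
top (100, 121) 0 0 0 0
```

View pics/s6.png

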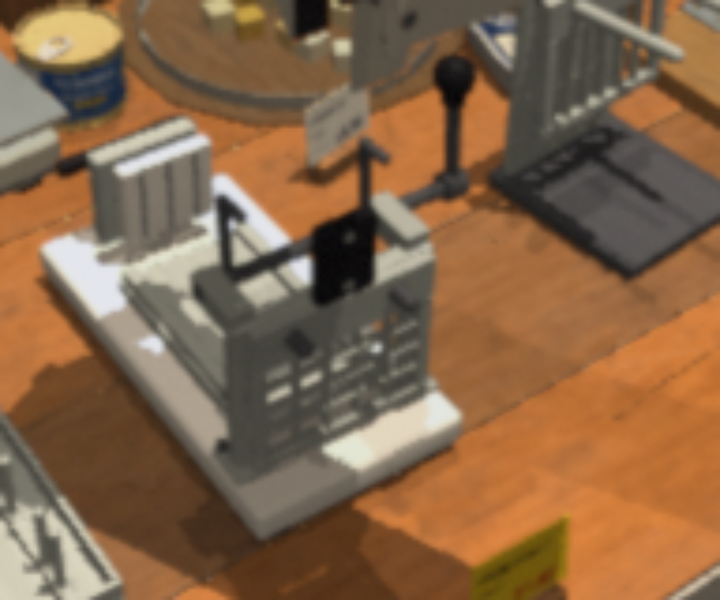

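The square grid hangs exactly where the slatted one did. Now I'll shut the lever, whose knob is at (455,75) in the crop.

```bash
python3 -m crank '[[[-3.88,1.73,0],[0,0,1.269],0],[[-3.88,1.73,0],[0,0,1.269],0],[[-3.88,1.73,0],[0,0,1.269],0],[[-3.88,1.73,0],[0,0,1.269],0],[[-3.88,1.73,0],[0,0,1.269],0],[[-3.88,1.73,0],[0,0,1.269],0],[[-3.88,1.73,0],[0,0,1.269],0],[[-3.88,1.73,0],[0,0,1.269],0],[[-3.88,1.73,0],[0.008,-0.004,1.269],0],[[-3.88,1.73,0],[0.008,-0.004,1.269],0],[[-3.88,1.73,0],[0.008,-0.004,1.269],0],[[-3.88,1.73,0],[0.008,-0.004,1.269],0]]'; python3 go.py 513.5 -23.2 213.7 15
```

```text
time: 19.15
eef_pos: [0.5103, -0.0239, 0.2905]
tool_rot: [0.991, 0.131, -0.004, -0.001]
ft_force: [-0.9, -0.6, -0.3]
gripper_width: 0.0458
grip_force: 0.0
t 19.2 pos [510.3 -23.9 290.5] yaw 15.1 tilt 0.5 w 45.8 gf 0.0 F [-0.9 -0.6 -0.3] q [ 0.66  0.25 -0.78  1.83  0.19  1.15 -1.49]
shift [0.15 0.02 3.07] turn [-0.003  0.008  0.002]
```

```bash
python3 -m crank '[[[0.13,0.02,1.5],[0,0.008,0],0],[[0.13,0.02,2.9],[0,0.008,0],0],[[0.13,0.02,3.07],[0,0.008,0],0],[[0.13,0.02,3.07],[0,0.008,0],0],[[0.13,0.02,3.07],[0,0.008,0],0.7],[[0.13,0.02,3.07],[0,0.008,0],0.7],[[0.13,0.02,3.07],[0,0.008,0],0.7],[[0.13,0.02,3.07],[0,0.008,0],0.7]]' 15; python3 go.py 434.5 -21 145 15
```

```text
time: 19.95
eef_pos: [0.5143, -0.0237, 0.2157]
tool_rot: [0.991, 0.13, 0.001, -0.001]
ft_force: [0.1, 0.6, 4.2]
gripper_width: 0.0229
grip_force: 15.0
t 20.0 pos [514.3 -23.7 215.7] yaw 14.99 tilt 0.19 w 22.9 gf 15.0 F [0.1 0.6 4.2] q [ 0.62  0.34 -0.75  1.91  0.28  0.99 -1.56]
shift [-3.06 -0.92  2.82] turn [-0.001 -0.003 -0.   ]
```

```bash
python3 -m crank '[[[-0.48,-0.15,-0.01],[0,0,0],0.7],[[-1.0,-0.31,0.08],[0,0,0],0.7],[[-1.5,-0.47,0.29],[0,0,0],0.7],[[-1.95,-0.61,0.59],[0,0,0],0.7],[[-2.33,-0.73,0.98],[0,0,0],0.7],[[-2.63,-0.82,1.44],[0,0,0],0.7],[[-2.84,-0.88,1.95],[0,0,0],0.7],[[-2.93,-0.91,2.36],[0,0,0],0.7],[[-2.96,-0.92,2.78],[0,0,0],0.7],[[-2.96,-0.92,2.9],[0,0,0],0.7],[[-2.96,-0.92,2.95],[0,0,0],0.7],[[-2.96,-0.92,2.95],[0,0,0],0.7]]'; python3 go.py 434.5 -21 145 15
```

```text
time: 21.15
eef_pos: [0.4369, -0.0213, 0.1419]
tool_rot: [0.991, 0.13, 0.001, -0.0]
ft_force: [-1.5, -4.3, 17.3]
gripper_width: 0.0223
grip_force: 15.0
t 21.2 pos [436.9 -21.3 141.9] yaw 14.97 tilt 0.08 w 22.3 gf 15.0 F [-1.5 -4.3 17.3] q [ 0.63  0.32 -0.73  2.15  0.31  0.78 -1.61]
shift [-0.09 -0.04 -0.12] turn [-0.    -0.001 -0.001]
```

```bash
python3 -m crank '[[[0,0,0],[0,0,0],0],[[0,0,0],[0,0,0],0],[[0,0,0],[0,0,0],0],[[0,0,-2],[0,0,0],0],[[0,0,-4],[0,0,0],0],[[0,0,-5.5],[0,0,0],0.1],[[0,0,-5.5],[0,0,0],0.2]]'; python3 go.py 611 276.3 280 87.7
python3 - <<'E'
from m import *
for n in("scene","top"):
    im,d,c=cap(n); W=cloud(d,c); np.savez(f"/tmp/{n}5.npz",W=W,im=im)
    rect(n+"cheese",W,(.3,.46),(.2,.35),(.03,.07)); rect("lever",W,(.40,.53),(-.05,0),(.12,.17)); rect("sq grip",W,(.45,.48),(.03,.1),(.155,.2)); rect("star grip",W,(.57,.66),(.2,.36),(.125,.2))
E
```

```text
time: 21.85
eef_pos: [0.4388, -0.0202, 0.2825]
tool_rot: [0.991, 0.131, 0.004, 0.0]
ft_force: [0.6, 0.2, 0.2]
gripper_width: 0.0382
grip_force: 0.0
t 21.8 pos [438.8 -20.2 282.5] yaw 15.01 tilt 0.47 w 38.2 gf 0.0 F [0.6 0.2 0.2] q [ 0.77  0.09 -0.82  2.    0.07  1.08 -1.39]
shift [ 9.72 -9.67  0.17] turn [ 0.006 -0.006 -1.269]
scenecheese 1891 c [384.9 277.4] sz [100.2  56.6] ang 9.1 z [35.5 47.8 49.9] mean [379.  280.1]
lever 299 c [467.6 -18.8] sz [91.7 29.5] ang 5.6 z [135.8 142.5 148.8] mean [463.8 -17.9]
sq grip 269 c [469.9  76. ] sz [35.6 12.7] ang 83.0 z [157.  173.4 185.4] mean [467.7  77.6]
star grip 341 c [609.4 277. ] sz [12.6 36.2] ang 1.3 z [127.7 146.4 161.5] mean [606.9 278.2]
topcheese 801 c [387.3 276.9] sz [98.9 57.3] ang 8.4 z [42.1 48.3 52.5] mean [386.4 275.2]
lever 0
sq grip 0
star grip 102 c [611.5 274.6] sz [10.5 35.2] ang 2.0 z [128.  157.1 165.8] mean [609.8 274. ]
```

```bash
python3 -m crank '[[[9.72,-9.67,0],[0,0,-1.269],0.2],[[9.72,-9.67,0],[0,0,-1.269],0.2],[[9.72,-9.67,0],[0,0,-1.269],0.2],[[9.72,-9.67,0],[0,0,-1.269],0.2],[[9.72,-9.67,0],[0,0,-1.269],0.2],[[9.72,-9.67,0],[0,0,-1.269],0.2],[[9.72,-9.67,0],[0,0,-1.269],0.2],[[9.72,-9.67,0],[0.006,-0.006,-1.269],0.2],[[9.72,-9.67,0],[0.006,-0.006,-1.269],0.2],[[9.72,-9.67,1],[0.006,-0.006,-1.269],0.2],[[9.72,-9.67,2],[0.006,-0.006,-1.269],0.2],[[9.72,-9.67,2],[0.006,-0.006,-1.269],0.2],[[9.72,-9.67,2],[0.006,-0.006,-1.269],0.2]]'; python3 go.py 611 276.1 140 87.7
```

```text
time: 23.25
eef_pos: [0.607, 0.2758, 0.2273]
tool_rot: [0.721, 0.693, -0.004, -0.004]
ft_force: [0.6, 0.4, 0.5]
gripper_width: 0.0368
grip_force: 0.0
t 23.2 pos [607.  275.8 227.3] yaw 87.77 tilt 0.65 w 36.8 gf 0.0 F [0.6 0.4 0.5] q [ 0.16  0.72 -0.99  1.5   0.61  1.26 -0.94]
shift [0.02 0.2  3.49] turn [-0.011 -0.001  0.001]
```

```bash
python3 -m crank '[[[0.0,0.16,0.5],[-0.011,0,0],0.2],[[0,0.16,2],[-0.011,0,0],0.2],[[0,0.16,3.2],[-0.011,0,0],0.2],[[0,0.16,3.44],[-0.011,0,0],0.2],[[0,0.16,3.44],[-0.011,0,0],0.2],[[0,0.16,3.44],[-0.011,0,0],0.8],[[0,0.16,3.44],[-0.011,0,0],1],[[0,0.16,3.44],[-0.011,0,0],1],[[0,0.16,3.44],[-0.011,0,0],1],[[0,0.16,3.44],[-0.011,0,0],1]]' 40; python3 go.py 611 276.3 140 87.7
```

```text
time: 24.25
eef_pos: [0.6115, 0.2762, 0.1442]
tool_rot: [0.721, 0.693, 0.002, 0.001]
ft_force: [-2.0, -0.9, 5.5]
gripper_width: 0.0096
grip_force: 40.0
t 24.2 pos [611.5 276.2 144.2] yaw 87.71 tilt 0.25 w 9.6 gf 40.0 F [-2.  -0.9  5.5] q [ 0.14  0.8  -0.93  1.57  0.69  1.13 -1.  ]
shift [ 0.   -0.02  0.17] turn [ 0.004 -0.002  0.   ]
```

```bash
python3 -m crank '[[[0,0,-0.5],[0,0,0],1],[[0,0,-2],[0,0,0],1],[[0,0,-4],[0,0,0],1],[[0,0,-6],[0,0,0],1],[[0,0,-6.2],[0,0,0],1],[[0,0,-6.2],[0,0,0],1]]'; python3 go.py 455 -226 290 94.7
```

```text
time: 24.85
eef_pos: [0.6116, 0.2763, 0.3005]
tool_rot: [0.721, 0.693, 0.004, 0.002]
ft_force: [0.0, -0.5, -3.6]
gripper_width: 0.0095
grip_force: 40.0
t 24.8 pos [611.6 276.3 300.5] yaw 87.71 tilt 0.45 w 9.5 gf 40.0 F [ 0.  -0.5 -3.6] q [ 0.17  0.66 -1.03  1.42  0.57  1.37 -0.91]
shift [-20.33  -5.46   0.32] turn [ 0.007 -0.003 -0.122]
```

```bash
python3 -m crank '[[[-20.3,-5.4,0.1],[0.007,-0.003,-0.12],1],[[-20.3,-5.4,0.1],[0.007,-0.003,-0.12],1],[[-20.3,-5.4,0.1],[0.007,-0.003,-0.12],1],[[-20.3,-5.4,0.1],[0.007,-0.003,-0.12],1],[[-20.3,-5.4,0.1],[0.007,-0.003,-0.12],1],[[-20.3,-5.4,0.1],[0.007,-0.003,-0.12],1],[[-20.3,-5.4,0.1],[0.007,-0.003,-0.12],1],[[-20.3,-5.4,0.1],[0.007,-0.003,-0.12],1],[[-20.3,-5.4,0.1],[0.007,-0.003,-0.12],1],[[-20.3,-5.4,0.1],[0.007,-0.003,-0.12],1],[[-20.3,-5.4,0.1],[0.007,-0.003,-0.12],1],[[-20.3,-5.4,0.1],[0.007,-0.003,-0.12],1],[[-20.3,-5.4,0.1],[0.007,-0.003,-0.12],1]]'; python3 go.py 483 -225.1 204.1 94.7
```

```text
time: 26.15
eef_pos: [0.4544, -0.2264, 0.2927]
tool_rot: [0.679, 0.734, -0.002, -0.002]
ft_force: [0.2, -0.6, -1.5]
gripper_width: 0.0094
grip_force: 40.0
t 26.2 pos [ 454.4 -226.4  292.7] yaw 94.46 tilt 0.33 w 9.4 gf 40.0 F [ 0.2 -0.6 -1.5] q [ 1.41  0.42 -1.26  1.82  0.42  1.22  0.1 ]
shift [-0.04  1.17  3.54] turn [-0.006 -0.001 -0.004]
```

```bash
python3 -m crank '[[[-0.04,0.3,1.5],[-0.006,0,-0.004],1],[[-0.04,0.6,3],[-0.006,0,-0.004],1],[[-0.04,1.0,3.54],[-0.006,0,-0.004],1],[[-0.04,1.15,3.54],[-0.006,0,-0.004],1],[[-0.04,1.15,3.54],[-0.006,0,-0.004],1],[[-0.04,1.15,3.54],[-0.006,0,-0.004],1]]'; python3 go.py 523 -221.5 203 94.7
python3 - <<'E'
from h import *
im,d,c=cap("scene"); W=cloud(d,c)*1000
m=(W[...,0]>455)&(W[...,0]<500)&(W[...,1]>-300)&(W[...,1]<-150)
g=W[m&(W[...,2]>80)&(W[...,2]<172)]
print(len(g),np.percentile(g[:,1],[.5,1,99,99.5]),np.percentile(g[:,2],[1,95,99]),np.median(g[:,0]))
E
```

```text
time: 26.75
eef_pos: [0.485, -0.224, 0.2067]
tool_rot: [0.676, 0.737, 0.001, 0.002]
ft_force: [-0.2, 0.3, -2.3]
gripper_width: 0.0097
grip_force: 40.0
t 26.8 pos [ 485.  -224.   206.7] yaw 94.91 tilt 0.24 w 9.7 gf 40.0 F [-0.2  0.3 -2.3] q [ 1.24  0.55 -1.13  1.87  0.56  1.08 -0.02]
shift [-0.03  1.52  0.16] turn [0.004 0.002 0.004]
863 [-279.71135042 -279.12106965 -165.87046225 -165.6653846 ] [ 80.55234716 169.08266618 171.47989799] 482.6232225597253
```

```bash
python3 -m crank '[[[-0.06,0,0.11],[0.004,0.002,0.004],1],[[-0.06,0,0.11],[0.004,0.002,0.004],1],[[-0.06,0.3,0.11],[0.004,0.002,0.004],1],[[-0.06,0.6,0.12],[0.004,0.002,0.004],1],[[-0.06,0.9,0.13],[0.004,0.002,0.004],1],[[-0.06,1.2,0.14],[0.004,0.002,0.004],1],[[-0.06,1.5,0.16],[0.004,0.002,0.004],1],[[-0.06,1.5,0.16],[0.004,0.002,0.004],1]]'; python3 go.py 545 -220 201.5 94.7
python3 - <<'E'
from h import *
im,d,c=cap("scene"); a=im[160:300,350:490]
save(cv2.resize(a,(560,560),interpolation=cv2.INTER_CUBIC),f"pics/h7.png")
E
```

```text
time: 27.6
eef_pos: [0.5231, -0.2226, 0.2018]
tool_rot: [0.678, 0.735, 0.0, -0.001]
ft_force: [-0.4, -0.3, -2.1]
gripper_width: 0.01
grip_force: 40.0
t 27.6 pos [ 523.1 -222.6  201.8] yaw 94.64 tilt 0.08 w 10.0 gf 40.0 F [-0.4 -0.3 -2.1] q [ 1.15  0.61 -1.08  1.79  0.6   1.12 -0.06]
shift [0.03 0.88 0.01] turn [-0.001 -0.001 -0.001]
```

View pics/h7.png

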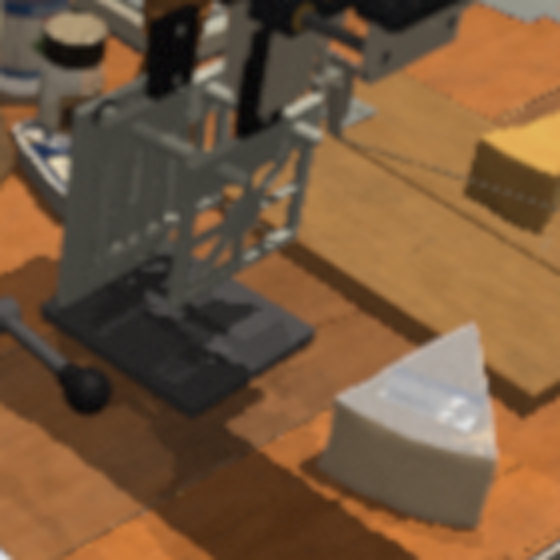

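Both prongs are through the star grid. I'll move it in a little further, lower it and release.

```bash
python3 -m crank '[[[0.02,0.3,0.02],[0,0,0],1],[[0.02,0.6,0.04],[0,0,0],1],[[0.02,0.7,0.08],[0,0,0],1],[[0.02,0.7,0.12],[0,0,0],1],[[0.02,0.7,0.15],[0,0,0],1],[[0.02,0.7,0.15],[0,0,0],1]]'; python3 go.py 540 -220 198.9 94.7
```

```text
time: 28.25
eef_pos: [0.5401, -0.2211, 0.1991]
tool_rot: [0.678, 0.735, 0.0, 0.0]
ft_force: [1.2, 0.0, 4.8]
gripper_width: 0.0098
grip_force: 40.0
t 28.2 pos [ 540.1 -221.1  199.1] yaw 94.6 tilt 0.03 w 9.8 gf 40.0 F [1.2 0.  4.8] q [ 1.11  0.64 -1.06  1.75  0.61  1.13 -0.07]
shift [0.05 0.   0.01] turn [ 0.001 -0.    -0.002]
```

```bash
python3 -m crank '[[[0,0,0],[0,0,0],0.45],[[0,0,0],[0,0,0],0.45],[[0,0,0],[0,0,0],0.45],[[0,0,-1.5],[0,0,0],0.45],[[0,0,-3],[0,0,0],0.4],[[0,0,-4],[0,0,0],0.4],[[0,0,-4],[0,0,0],0.4]]'; python3 - <<'E'
from m import *
for n in("scene","top"):
    im,d,c=cap(n); W=cloud(d,c); np.savez(f"/tmp/{n}6.npz",W=W,im=im)
    rect(n+"cheese",W,(.3,.46),(.2,.35),(.03,.07));  rect("star grip",W,(.52,.56),(-.3,-.15),(.185,.23)); rect("slat grip",W,(.57,.60),(-.3,-.15),(.185,.23))
E
python3 go.py 386.2 277.3 290 188.8
```

```text
time: 28.95
eef_pos: [0.5413, -0.2214, 0.3017]
tool_rot: [0.678, 0.735, 0.001, 0.002]
ft_force: [0.8, 0.3, 0.2]
gripper_width: 0.0273
grip_force: 0.0
scenecheese 1798 c [390.2 249.7] sz [100.6  55.4] ang 8.7 z [35.  47.7 49.8] mean [384.2 252. ]
star grip 192 c [ 540.7 -218.1] sz [39.8 11.8] ang 89.0 z [187.  203.9 215.9] mean [ 539.2 -216.6]
slat grip 158 c [ 588.8 -214.7] sz [12.8 36.4] ang 0.3 z [186.8 201.1 212.4] mean [ 587.5 -211.9]
topcheese 789 c [392.1 247.7] sz [98.3 56.5] ang 8.4 z [43.  48.5 53. ] mean [391.6 246.2]
star grip 44 c [ 541.6 -210.6] sz [10.1 15.7] ang 2.1 z [188.9 207.1 217.7] mean [ 540.6 -208.8]
slat grip 58 c [ 588.2 -211.2] sz [23.8 10.7] ang 85.9 z [186.  203.2 214.7] mean [ 588.  -208.7]
t 29.0 pos [ 539.1 -221.7  298. ] yaw 94.56 tilt 0.09 w 27.5 gf 0.0 F [ 0.2 -0.3  0.1] q [ 1.16  0.54 -1.15  1.65  0.51  1.29  0.01]
shift [20.38 -4.51  0.32] turn [-1.000e-03 -1.000e-03 -1.645e+00]
```

The cheese has been knocked to (391,249). I'll head there.

```bash
python3 -m crank '[[[19.2,-4.4,0.3],[0,0,-1.645],-1],[[19.2,-4.4,0.3],[0,0,-1.645],-1],[[19.2,-4.4,0.3],[0,0,-1.645],-1],[[19.2,-4.4,0.3],[0,0,-1.645],-1],[[19.2,-4.4,0.3],[0,0,-1.645],-1],[[19.2,-4.4,0.3],[0,0,-1.645],-1],[[19.2,-4.4,0.3],[0,0,-1.645],-1],[[19.2,-4.4,0.3],[0,0,-1.645],-1],[[19.2,-4.4,0.3],[0,0,-1.645],-1],[[19.2,-4.4,0.3],[0,0,-1.645],-1],[[19.2,-4.4,0.3],[0,0,-1.645],-1],[[19.2,-4.4,0.3],[0,0,-1.645],-1],[[19.2,-4.4,0.3],[0,0,-1.645],-1],[[19.2,-4.4,0.3],[0,0,-1.645],-1],[[19.2,-4.4,0.3],[0,0,-1.645],-1]]'; python3 go.py 391.3 248.8 120 188.6
```

```text
time: 30.55
eef_pos: [0.3919, 0.2468, 0.2906]
tool_rot: [-0.075, 0.997, 0.0, -0.001]
ft_force: [0.1, 0.6, -0.2]
gripper_width: 0.0915
grip_force: 0.0
t 30.6 pos [391.9 246.8 290.6] yaw -171.44 tilt 0.11 w 91.5 gf 0.0 F [ 0.1  0.6 -0.2] q [ 0.59  0.43 -1.49  1.92  0.46  1.22  0.66]
shift [0.   0.08 6.83] turn [ 0.    -0.002 -0.001]
```

```bash
python3 -m crank '[[[0,0.08,2],[0,0,0],-1],[[0,0.08,4],[0,0,0],-1],[[0,0.08,6],[0,0,0],-1],[[0,0.08,8],[0,0,0],-1],[[0,0.08,9.5],[0,0,0],-1],[[0,0.08,10.2],[0,0,0],-1],[[0,0.08,10.2],[0,0,0],-1],[[0,0.08,10.2],[0,0,0],0.2],[[0,0.08,10.2],[0,0,0],0.2],[[0,0.08,10.2],[0,0,0],0.2],[[0,0.08,10.2],[0,0,0],0.2],[[0,0.08,10.2],[0,0,0],0.2]]' 30; python3 go.py 391.3 248.8 35 188.6
```

```text
time: 31.75
eef_pos: [0.3911, 0.2502, 0.0366]
tool_rot: [-0.077, 0.997, 0.0, -0.0]
ft_force: [0.5, -4.5, 1.8]
gripper_width: 0.0563
grip_force: 1.3
t 31.8 pos [391.1 250.2  36.6] yaw -171.19 tilt 0.03 w 56.3 gf 1.3 F [ 0.5 -4.5  1.8] q [ 0.17  0.73 -0.98  2.13  0.91  0.79  0.32]
shift [ 0.   -0.06  0.06] turn [ 0.    -0.     0.004]
```

```bash
python3 -m crank '[[[0,0,0],[0,0,0],0.4],[[0,0,0],[0,0,0],0.4],[[0,0,0],[0,0,0],0.4],[[0,0,-1],[0,0,0],0.4],[[0,0,-2.5],[0,0,0],0.4],[[0,0,-4.5],[0,0,0],0.4],[[0,0,-6.5],[0,0,0],0.4],[[0,0,-6.6],[0,0,0],0.4],[[0,0,-6.6],[0,0,0],0.4]]' 35; python3 go.py 574.7 71.3 195 177.8
```

```text
time: 32.65
eef_pos: [0.3915, 0.25, 0.2016]
tool_rot: [-0.077, 0.997, 0.0, 0.0]
ft_force: [0.4, -1.1, -2.8]
gripper_width: 0.0545
grip_force: 35.0
t 32.6 pos [391.5 250.  201.6] yaw -171.22 tilt 0.05 w 54.5 gf 35.0 F [ 0.4 -1.1 -2.8] q [ 0.43  0.51 -1.31  2.03  0.57  1.05  0.57]
shift [-6.15 -8.19  0.27] turn [0.    0.001 0.192]
```

```bash
python3 -m crank '[[[-1.5,-1,0.1],[0,0,0.1],0.4],[[-3,-2,0.1],[0,0,0.192],0.4],[[-4.5,-3.5,0.1],[0,0,0.192],0.4],[[-6.15,-5,0.1],[0,0,0.192],0.4],[[-6.15,-6.8,0.1],[0,0,0.192],0.4],[[-6.15,-8.19,0.1],[0,0,0.192],0.4],[[-6.15,-8.19,0.1],[0,0,0.192],0.4],[[-6.15,-8.19,0.1],[0,0,0.192],0.4],[[-6.15,-8.19,0.1],[0,0,0.192],0.4]]'; python3 - <<'E'
from m import *
im,d,c=cap("scene"); W=cloud(d,c)
hsv=cv2.cvtColor(im,cv2.COLOR_RGB2HSV)
rect("cheese?",W,(.5,.65),(.02,.12),(.14,.205))
save(cv2.resize(im[150:350,210:450],(720,600)),"pics/s8.png")
E
python3 go.py 574.7 71.3 78 177.8
```

```text
time: 33.55
eef_pos: [0.5728, 0.0729, 0.1967]
tool_rot: [0.018, 1.0, 0.001, -0.002]
ft_force: [-0.2, 0.1, -1.8]
gripper_width: 0.0552
grip_force: 35.0
cheese? 824 c [560.8  70.5] sz [121.2  98.3] ang 0.6 z [142.3 183.2 203.4] mean [533.2  85.8]
t 33.6 pos [573.   73.3 197.2] yaw 178.01 tilt 0.2 w 54.7 gf 35.0 F [-0.6 -0.  -2.6] q [ 0.63  0.67 -1.13  1.76  0.66  1.15  0.83]
shift [-0.09 -0.08  4.77] turn [ 0.001 -0.003  0.004]
```

View pics/s8.png

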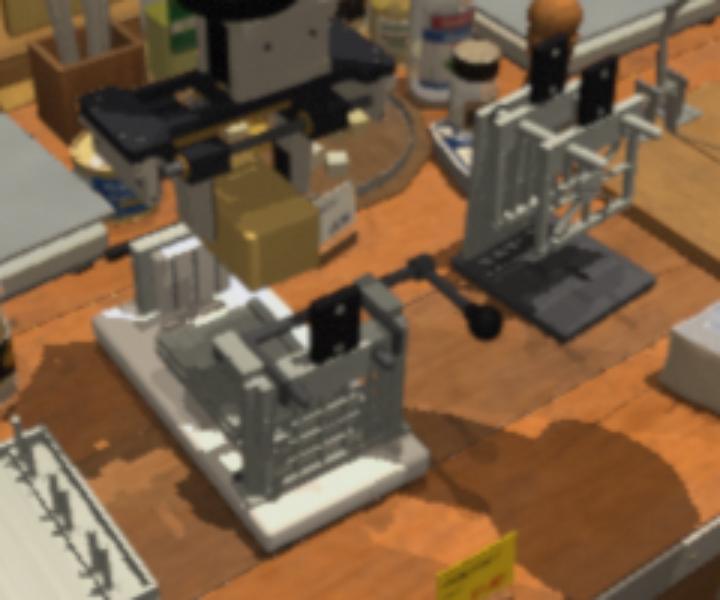

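The cheese is held above the bed, both grids hang on the hanger, and the lever is shut. I'll lower it.

```bash
python3 -m crank '[[[-0.09,-0.08,0.5],[0,-0.003,0.004],0.4],[[-0.09,-0.08,2],[0,-0.003,0.004],0.4],[[-0.09,-0.08,3.5],[0,-0.003,0.004],0.4],[[-0.09,-0.08,4.3],[0,-0.003,0.004],0.4],[[-0.09,-0.08,4.7],[0,-0.003,0.004],0.4],[[-0.09,-0.08,4.8],[0,-0.003,0.004],0.4],[[-0.09,-0.08,4.84],[0,-0.003,0.004],0.4],[[-0.09,-0.08,4.84],[0,-0.003,0.004],0.4]]'; python3 go.py 574.7 71.3 76.6 177.8
```

```text
time: 34.4
eef_pos: [0.5772, 0.07, 0.0784]
tool_rot: [0.021, 1.0, 0.0, 0.002]
ft_force: [-0.4, 0.6, -1.8]
gripper_width: 0.0548
grip_force: 35.0
t 34.4 pos [577.2  70.   78.4] yaw 177.61 tilt 0.21 w 54.8 gf 35.0 F [-0.4  0.6 -1.8] q [ 0.54  0.8  -0.99  1.83  0.82  0.97  0.72]
shift [0.1  0.05 0.07] turn [ 0.001  0.004 -0.003]
```

```bash
python3 -m crank '[[[0.08,0.05,0.05],[0.001,0.004,-0.003],0.4],[[0.08,0.05,0.09],[0.001,0.004,-0.003],0.4],[[0.08,0.05,0.13],[0.001,0.004,-0.003],0.4],[[0.08,0.05,0.13],[0.001,0.004,-0.003],0.4]]'; python3 go.py 574.7 71.3 76.6 177.8
```

```text
time: 34.8
eef_pos: [0.5748, 0.0712, 0.0765]
tool_rot: [0.019, 1.0, -0.001, -0.0]
ft_force: [-6.3, -2.5, 15.7]
gripper_width: 0.0547
grip_force: 35.0
t 34.8 pos [574.8  71.2  76.5] yaw 177.78 tilt 0.11 w 54.7 gf 35.0 F [-6.3 -2.5 15.7] q [ 0.54  0.81 -0.99  1.84  0.82  0.97  0.72]
shift [ 0.  0. -0.] turn [-0.002 -0.001 -0.   ]
```

```bash
python3 -m crank '[[[0,0,-0.04],[0,0,0],-0.7],[[0,0,-0.04],[0,0,0],-0.7],[[0,0,-0.04],[0,0,0],-0.7],[[0,0,-0.04],[0,0,0],-0.7],[[0,0,-2],[0,0,0],-0.7],[[0,0,-4],[0,0,0],-0.7],[[0,0,-6],[0,0,0],-0.7],[[0,0,-8],[0,0,0],-0.7],[[5,-6,-8],[0,0,0],-0.7],[[5,-8,-8],[0,0,0],-0.7],[[5,-10,-8],[0,0,0],-0.7],[[5,-14,-8],[0,0,0],-0.7],[[5,-14,-8],[0,0,0],-0.7],[[5,-14,-8],[0,0,0],-0.7],[[5,-14,-8],[0,0,0],-0.7]]'; python3 - <<'E'
from m import *
for n in("scene","top"):
    im,d,c=cap(n); W=cloud(d,c)
    rect(n+" cheese",W,(.51,.65),(.03,.12),(.07,.098)); rect("lever",W,(.40,.53),(-.05,0),(.12,.17)); rect("sq grip",W,(.45,.48),(.03,.1),(.155,.2))
    rect("star grip",W,(.52,.56),(-.3,-.15),(.185,.23)); rect("slat grip",W,(.57,.60),(-.3,-.15),(.185,.23)); rect("wedge",W,(.3,.46),(-.4,-.15),(.03,.08)); rect("card",W,(.67,.72),(-.13,-.04),(.03,.08))
    if n=="scene": save(im[130:370,200:520].repeat(2,0).repeat(2,1),"pics/s9.png")
E
python3 go.py 574.7 71.3 76.6 177.8
```

```text
time: 36.3
eef_pos: [0.4422, -0.2495, 0.2744]
tool_rot: [0.02, 1.0, -0.001, -0.001]
ft_force: [1.6, -0.8, 0.2]
gripper_width: 0.0783
grip_force: 0.0
scene cheese 571 c [576.5  73.3] sz [55.6 94.7] ang 85.9 z [80.6 87.8 89.8] mean [585.   72.9]
lever 300 c [467.3 -19.9] sz [89.6 30.5] ang 7.2 z [135.6 142.3 149. ] mean [463.9 -17.9]
sq grip 270 c [469.5  75.8] sz [34.8 12. ] ang 84.7 z [157.  173.4 185.5] mean [467.6  77.5]
star grip 192 c [ 541.1 -218.9] sz [12.3 38.8] ang 3.7 z [187.1 203.9 216.2] mean [ 539.3 -216.6]
slat grip 159 c [ 589.3 -214.7] sz [12.1 37. ] ang 2.3 z [186.5 200.8 212.6] mean [ 587.4 -211.8]
wedge 1541 c [ 400.7 -303.9] sz [101.9 208.1] ang 14.2 z [30.3 53.3 58.4] mean [ 389.3 -268.3]
card 178 c [697.9 -89.1] sz [ 8.5 64.6] ang 10.2 z [32.1 45.3 58.7] mean [697.9 -87.6]
top cheese 774 c [575.1  71.4] sz [ 55.3 100.5] ang 87.4 z [83.7 88.5 92.9] mean [574.  71.]
lever 215 c [468.2 -16.5] sz [88.2 30.1] ang 2.0 z [138.4 144.  150.4] mean [469.4 -20.7]
sq grip 83 c [471.4  74. ] sz [34.4 10.3] ang 87.1 z [159.8 183.7 187.7] mean [470.2  73.6]
star grip 112 c [ 543.5 -221.2] sz [12.4 36.9] ang 5.0 z [187.9 212.8 218.7] mean [ 541.8 -220. ]
slat grip 107 c [ 591.9 -217.5] sz [13.1 36.1] ang 2.1 z [186.9 209.2 215.3] mean [ 589.8 -216.8]
wedge 1324 c [ 392.7 -302. ] sz [ 88.3 197.3] ang 11.5 z [30.7 54.4 60.9] mean [ 394.8 -284.2]
card 106 c [698.9 -89.6] sz [ 8.6 62.8] ang 10.8 z [31.4 46.9 61.7] mean [698.8 -88.8]
t 36.4 pos [ 440.4 -255.9  273.2] yaw 177.04 tilt 0.28 w 78.1 gf 0.0 F [-0.  -0.1 -0.5] q [ 1.51  0.52 -1.36  1.85  0.55  1.23  1.5 ]
shift [-4.73 13.36  7.82] turn [-0.002 -0.005 -0.013]
```

View pics/s9.png

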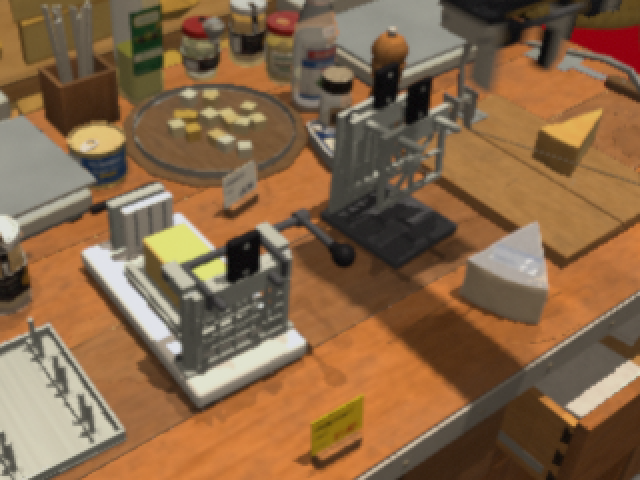

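The picture shows the cheese on the bed (185,255), the square grid home (245,290), the lever shut (knob 343,255) and both other grids on the prongs (385,90 and 418,100). I'll let the arm settle, then hand in.

```bash
python3 -m crank '[[[0,0,0],[0,0,0],-0.7],[[0,0,0],[0,0,0],-0.7],[[0,0,0],[0,0,0],-0.7],[[0,0,0],[0,0,0],-0.7],[[0,0,0],[0,0,0],-0.7]]'; python3 -c "
from station import arm; print(arm.sign_off())"
```

```text
time: 36.9
eef_pos: [0.4436, -0.2465, 0.2745]
tool_rot: [0.018, 1.0, -0.0, -0.001]
ft_force: [1.5, 0.3, 0.9]
gripper_width: 0.0778
grip_force: 0.0
the job is handed in; nothing more can be done
None
```

I handed the job in at 36.9 s, and the hand-in returned no verdict. In the last pictures the square-mesh grid is home on the dicer with the lever shut, the slatted and star grids hang on the hanger prongs, and the cheese lies centred on the feed bed; the wedge and price card had not moved, and I did not re-measure the jar.

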